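# Index the tool carousel, load the tape measure and hang the gate

### The job

First turn the wooden carousel gently, by a spoke or its peg, until its one empty bay faces the index mark in the middle of the sill, and let go. Next stand the tape measure upright on the floor of that bay. Then take the gate out of its sloping rack and hang it closed across the bay: both knuckles down over their pins together and the gate standing on the sill. Leave the bay at the mark and the other things on the bench where they are.

Things in the scene. Friction and masses are not known exactly. Their poses are not given: they have to be found in the camera images.
- carousel: Fixed plywood base board, 300 x 280 x 12 mm; origin on the bench under the turntable's axis, z up, front = -x. On its front a dark sill (x -159 to -125 mm, y -115 to +85, top z 20). At the sill's +y end a post (26 x 28 mm, centre x -140, y +116, z 116) carries two pins one above the other. A keeper block (x -127 to -117, y -71 to -49, top z 46) stands behind the closed gate's free end.
- turntable (a joint): Angle of the turntable, rad, counter-clockwise from above positive, endless; light friction (0.06 N m), stays where left. 0 or any whole turn: the empty bay faces the base's front (index mark). Disc 230 mm across, top z 28, hub 32 mm wide to z 94. Three of its four bays hold fixed things (jar to z 112, tin of screws to z 58, white block to z 54); one is empty.
- spoke_peg (a point): Top of one of the four pegs, z 115 mm: the one 45 deg counter-clockwise (from above) of the empty bay's middle; the others follow every 90 deg. Dark round pegs, 14 mm thick, 100 mm from the axis, on the outer ends of the four upright spokes (8 mm thick, top z 73) that part the bays. Push the turntable by them.
- bay (a point): Middle of the empty bay's floor: on the disc's top (z 28 mm), 70 mm from the turntable's axis; it turns with the disc.
- index_mark (a point): Small steel index mark on the top of the sill, 140 mm in front of the axis; also where the middle of the closed gate's lower edge stands.
- tape_measure: Loose yellow and black tape measure standing upright, about 0.24 kg; solid part 34 mm thick along its x (-16 to +18), 68 mm along its y (-24 to +44), 62 mm high; origin on its underside. Grasp across the thickness.
- gate: Loose wooden gate, about 0.16 kg: panel 16 mm thick (x), 140 long (y -70 to +70), 95 high (z); origin at the middle of its lower edge. Two steel knuckles (tubes, 23 mm outside, 15 inside, 12 high, open both ends) stick out at the +y end, axis at x 0, y +85. It starts leaning 30 deg in the rack. Hung and closed, its origin is at the index mark and its axes are those of the carousel's base.
- knuckle_low (a point): Centre of the gate's lower knuckle (gate frame 0, +85, 18 mm).
- knuckle_high (a point): Centre of the gate's upper knuckle (gate frame 0, +85, 76 mm).
- pin_low (a point): Tip of the lower pin, z 49 mm: 8 mm thick, pointed, 18 tall on a bracket 20 wide (base frame x -140, y +85). The lower knuckle must pass between this tip and the upper bracket's underside (z 81): bring the gate in from the front, or along its own length from -y, raised 20 to 35 mm above its final height, then lower it.
- pin_high (a point): Tip of the upper pin, z 107 mm, straight above the lower one and the same size; its bracket is 8 mm thick, top z 89.
- rack: Fixed light wooden rack; origin on the bench under its middle, foot 130 (x) x 110 (y) x 10 mm. A slot 20 mm wide, 100 long (y) slopes 30 deg from vertical, mouth leaning to the rack's -x, bottom 55 mm above the bench. Its -x wall reaches 48 mm up the gate, the other 22, so the gate's upper 47 mm are free on both faces. Draw the gate out along the slope with a gripper tilted alike.
- pencil: Bystander: loose flat red carpenter pencil, 159 mm; origin under its middle.
- cork_block: Bystander: loose brown cork block 64 x 107 x 35 mm; origin under its middle.
- thin_dowel: Bystander: loose thin dowel, 11 x 135 mm; origin under its middle.
- plug: Bystander: loose round wooden plug, 30 mm across, 16 mm high; origin under its middle.
- offcut: Bystander: loose wooden offcut 21 x 30 x 17 mm; origin under its middle.
Things that resemble listed ones, but are neither listed nor needed, are in the scene too. Of the things that look like the tape_measure, take the one that is farthest to the robot's left at the start.

How it is judged (in metres and radians):
On the way, in this order (a step that is already met when the one before it is completed fails the run):
1. the empty bay faces the index mark and the turntable is at rest and let go, the tape measure not yet in it (y of bay in the frame of carousel between -0.011 and 0.011 m and x of bay in the frame of carousel below -0.05 m and velocity of joint turntable between -0.1 and 0.1 rad/s and contact force between the fingers and turntable below 0.1 N and horizontal distance between tape_measure and bay above 0.1 m), for 0.2 s.
2. the tape measure stands upright on the floor of the bay, let go (y of bay in the frame of carousel between -0.011 and 0.011 m and x of bay in the frame of carousel below -0.05 m and horizontal distance between tape_measure and bay below 0.03 m and angle between tape_measure's own z axis and vertical below 0.15 rad and height (world z) of tape_measure between 0.02 and 0.034 m and contact force between the fingers and tape_measure below 0.1 N and linear speed of tape_measure below 0.03 m/s), for 0.2 s.
3. the gate hangs on both pins and stands closed on the sill (horizontal distance between knuckle_low and pin_low below 0.0065 m and horizontal distance between knuckle_high and pin_high below 0.0065 m and z of gate in the frame of carousel below 0.026 m and angle between the y axis of gate and the y axis of carousel, either way round below 0.14 rad), for 0.2 s.
At the end, for the whole second after the job is handed in: Bay middle within 11 mm of the index line; tape measure upright (9 deg) on its floor, origin within 30 mm of its middle; both knuckles over their pins (axes within 6.5 mm), gate's lower edge within 6 mm of the sill, closed within 8 deg; all at rest (all of step 3 and y of bay in the frame of carousel between -0.011 and 0.011 m and x of bay in the frame of carousel below -0.05 m and horizontal distance between tape_measure and bay below 0.03 m and angle between tape_measure's own z axis and vertical below 0.15 rad and height (world z) of tape_measure between 0.02 and 0.034 m and linear speed of each of gate, tape_measure below 0.02 m/s and velocity of joint turntable between -0.1 and 0.1 rad/s); the robot touches nothing.
It fails at once if a bystander is moved more than 30 mm (distance of any of pencil, cork_block, thin_dowel, plug, offcut from where it was at the start of the episode above 0.03 m).
It fails at once if the turntable is flung round (over 4 rad/s) (velocity of joint turntable above 4 rad/s or velocity of joint turntable below -4 rad/s).
It also fails if it takes over 72 s, if anything falls off the work surface, if the arm or the gripper's body presses on something with over 40 N, if the wrist force passes 120 N, or if a joint passes its speed limit or range.

### The arm

A 7-joint arm with a two-finger parallel gripper is mounted at the origin on a cart in front of the work surface, level with it; the furniture and walls round the work are solid. World frame = base frame: x ahead of the robot, y to its left, z up, the work surface at z = 0. Lengths are in mm, angles in rad, forces in N, time in s.
With the tool pointing down it reaches from about 400 to 900 mm from the base axis. Payload 5.6 kg.
Tool frame: the origin (TCP) lies between the finger pads; the fingertips stand bot.tip_extent ahead of it and the grasp point (between the pads) lies 2 mm behind it (bot.tip_extent is the distance from the TCP to the fingertips, in mm); z points along the fingers, x is the direction in which the jaws open and shut, and the axes are right-handed (so a half turn about z gives the same grasp; the last joint's range is limited). The gripper opens to 92 mm and grips with 3 to 60 N. Pads are 20 mm wide; open, the fingers measure 128 mm over their backs; the gripper's body (75 mm by 189 mm) begins 69 mm behind the grasp point.
Start: joints at [1.248, 0.468, -0.012, 1.603, 0.006, 1.071, -0.056], TCP at [179.465, -624.741, 231.592] pointing down, gripper open.
Joint ranges: [-2.53, 2.53], [-0.31, 2.02], [-1.57, 1.55], [0.28, 2.44], [-1.29, 4.43], [0.15, 1.84], [-2.92, 2.92]. Speed limits (rad/s): [2.57, 2.57, 3.14, 3.14, 3.14, 3.14, 3.14].

### API

Orientations are given as a rotation vector (axis times angle).
In Python, from workcell import status, viewer, order, bot gives the robot as it stands.
- The arm moves only by the tool apply_moves, never from a script. Its argument "targets" is one flat list of numbers, 7 for each row, row after row: the shift along the tool's x, y, z in cm, then the turn, a rotation vector about the tool's x, y, z in degrees, then the gripper's target within -1 to 1 (fully open at 1, half-way at 0, shut at -1). In form: [tx, ty, tz, wx, wy, wz, hand, tx, ty, tz, wx, wy, wz, hand, ...]. A call has 1 to 20 rows; each row is the pose to reach, as a shift and turn from the pose commanded when the call began, along the tool's axes at that moment; what a row does not reach only later rows make up. A row lasts 1/12 s, in which the tool goes at most 41.7 mm and 7.16 degrees, less where a joint would pass 70% of its speed; a pose out of reach is approached as far as the arm can. A call with a gripper value outside its range is refused whole. The fingers move at their own pace and stop on an object; the grip force is fixed at half the most. Time passes only in rows, so rows that repeat a pose let the fingers close. It gives the time, the measured TCP pose, the force and the opening at its end, in the units of the state.
- status.read_state(): the state, without advancing time (a new reading comes with each control period).
- viewer.read_camera(name): name is "side" or "top" or "wrist"; returns the picture (400x640x3 uint8, red, green, blue); there is no depth.
- viewer.camera_info(name): a dict with "K" (3x3 intrinsics, pixels), "dist" ([k1, k2, p1, p2, k3] as OpenCV has them; the pictures are not rectified), "world_to_cam" (4x4, takes a point from world to camera coordinates); the wrist camera has in their place "tool_from_camera" (4x4, takes a point from camera to tool coordinates, whose origin is the TCP and whose axes are the tool frame's). Camera axes: x right, y down, z forward; pixel columns grow to the right and rows downward; lengths in mm; the calibration is good to about 2 mm. A picture is of the moment at which its call begins: read the wrist's pose just before it. camera_info takes no time and is no camera call.
- order.sign_off(): hands the job in, once; it reports no verdict.
Trained networks look in the newest picture that a camera, given by its name, has taken for a name from the list of things; names that differ only in an ending like _2 or _b are one class to them, and where a whole thing is asked for, a point or a joint stands for the part that bears it (a point fixed in the world has none). Each returns a list of dicts, best first, with "p" (0 to 1); they miss things now and then, are a little off and sometimes report something else, mostly with a low value. They report only what shows in the picture. A call takes as long as a camera call. They do not tell look-alikes from the thing itself.
- viewer.boxes_of(camera, query): "location" ([x, y, z] in mm, in world coordinates, good to about 4 mm: the middle of the surface that is visible of it).
- viewer.outline_of(camera, query): "mask" (400x640 bool, what is visible of it).
The state is a dict: "time_s": time; "joint_pos": joint angles; "qvel": joint speeds; "joint_efforts": joint torques, N m; "tcp_pos": TCP position; "orientation": TCP orientation; "ft_force": force on the tool from outside, world axes, zero at the start; "moment": the same for the moment, N m; "finger_gap": finger opening in mm.
Only numpy, scipy, OpenCV 4.12 (cv2) and the standard library are available. Lean on these libraries where they do the work, as an engineer would, in place of code of your own. Each camera call takes 0.05 s, during which the arm holds its last target.

## Working session

There is one attempt and no reset: what is moved stays moved. The work goes in short steps, Python scripts to look and compute and a tool call to move; the robot and the scene stay as the last step left them, time stands still between calls to the robot, and variables do not carry over. Pictures are saved under pics/ and viewed, and the job is handed in when it is done.

Besides the shell and the picture viewer there is one more tool, called after "Call:" as name(argument=value, ...) on one line, values as JSON. apply_moves: Moves the arm, as the interface text tells. Its arguments: {"type":"object","properties":{"targets":{"type":"array"}},"required":["targets"]}

```bash
mkdir -p pics; ls; python3 - <<'E'
from workcell import status, viewer, order, bot
import cv2
s=status.read_state(); print(s); print(bot.tip_extent)
for n in ["side","top","wrist"]:
    im=viewer.read_camera(n); cv2.imwrite(f"pics/{n}0.png",im[:,:,::-1]); print(n,viewer.camera_info(n))
E
```

```text
pics
{'time_s': 0.0, 'joint_pos': array([ 1.24800883,  0.46835388, -0.01160242,  1.60360629,  0.00601875,
        1.07141157, -0.0562776 ]), 'qvel': array([ 4.51203831e-04,  6.93339246e-04,  3.58830514e-04,  8.95835242e-04,
       -2.59907906e-04,  7.58758570e-05,  7.30624748e-04]), 'joint_efforts': array([-6.09896579e-04, -5.20563984e+01, -1.29127680e-02, -2.43744761e+01,
       -5.66454884e-02,  1.72602246e-02,  1.54426730e-04]), 'tcp_pos': array([ 179.27602548, -624.21667995,  230.66262662]), 'orientation': array([-2.50871405e+00,  1.88946497e+00,  2.31340267e-03]), 'ft_force': array([-0.40737077, -0.45666708, -0.10024984]), 'moment': array([-0.02957739, -0.00879093,  0.0249493 ]), 'finger_gap': 91.76070516450987}
17.0
side {'K': array([[423.0213295 ,   0.        , 312.68086594],
       [  0.        , 423.0213295 , 198.50961805],
       [  0.        ,   0.        ,   1.        ]]), 'dist': array([-0.10341479,  0.        ,  0.        ,  0.        ,  0.        ]), 'world_to_cam': array([[-9.98608554e-01,  4.63867860e-02,  2.50842830e-02,
         5.44339311e+02],
       [-1.45142692
[... 748 characters left out ...]
],
       [ 0.00000000e+00,  0.00000000e+00,  0.00000000e+00,
         1.00000000e+00]])}
wrist {'K': array([[320.83960782,   0.        , 324.42767093],
       [  0.        , 320.83960782, 197.48861766],
       [  0.        ,   0.        ,   1.        ]]), 'dist': array([-0.03164714,  0.        ,  0.        ,  0.        ,  0.        ]), 'tool_from_camera': array([[ 9.99999730e-01, -7.07248134e-04, -1.97230847e-04,
         1.10795987e+00],
       [ 7.34062928e-04,  9.57218380e-01,  2.89365571e-01,
        -8.13280778e+01],
       [-1.58602681e-05, -2.89365638e-01,  9.57218641e-01,
        -1.52681412e+02],
       [ 0.00000000e+00,  0.00000000e+00,  0.00000000e+00,
         1.00000000e+00]])}
```

View pics/top0.png

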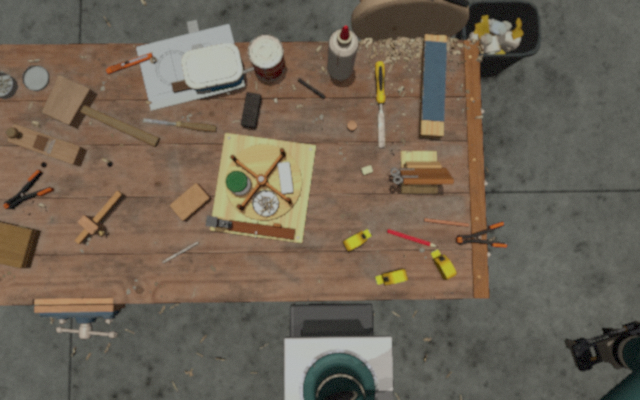

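View pics/side0.png

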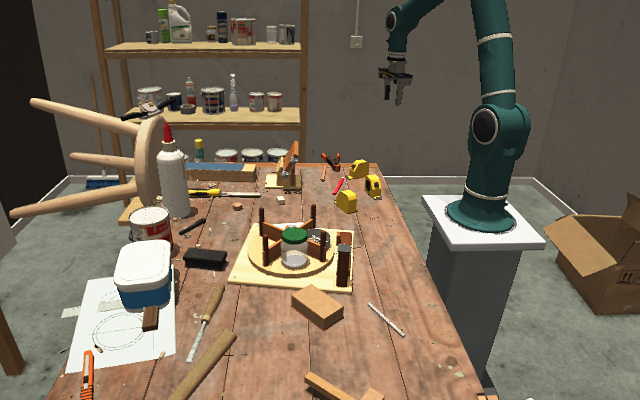

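```bash
python3 - <<'E'
from workcell import status, viewer
import cv2
for q in ["tape_measure","gate","rack","carousel","turntable","spoke_peg","pin_high","knuckle_high","knuckle_low","plug","offcut","thin_dowel","pencil","cork_block"]:
    for c in ["top","side"]:
        print(q,c,[(b['location'].round(0).tolist() if hasattr(b['location'],'round') else b['location'],round(b['p'],2)) for b in viewer.boxes_of(c,q)])
E
```

```text
tape_measure top [([323.8, -159.7, 52.7], 0.8), ([441.6, -59.5, 59.1], 0.75), ([361.9, -313.8, 54.2], 0.66)]
tape_measure side [([428.7, -30.8, 37.9], 0.97), ([327.3, -141.6, 35.4], 0.79), ([356.9, -303.8, 30.8], 0.7), ([599.0, 301.2, 26.5], 0.54)]
gate top [([615.2, -239.8, 124.9], 0.63)]
gate side [([616.5, -198.6, 108.6], 0.63)]
rack top []
rack side []
carousel top [([591.6, 215.3, 31.5], 0.67)]
carousel side [([600.1, 295.4, 28.1], 0.65)]
turntable top [([603.0, 211.9, 27.3], 0.82), ([609.7, -243.6, 122.6], 0.65), ([482.1, -328.1, 13.9], 0.22)]
turntable side [([616.9, 280.6, 46.0], 0.87)]
spoke_peg top [([602.9, 213.3, 27.4], 0.73), ([554.7, 431.8, 28.4], 0.72), ([612.6, -239.2, 119.9], 0.41)]
spoke_peg side [([612.4, 285.4, 50.6], 0.98), ([617.3, -203.6, 109.1], 0.27)]
pin_high top [([588.3, 215.0, 25.7], 0.81), ([443.8, -223.3, 5.1], 0.6)]
pin_high side [([597.7, 297.8, 30.4], 0.94)]
knuckle_high top [([610.4, -243.2, 122.0], 0.72), ([483.8, -325.4, 14.3], 0.23)]
knuckle_high side [([614.8, -202.3, 107.1], 0.67)]
knuckle_low top [([611.8, -244.6, 121.1], 0.84)]
knuckle_low side [([620.4, -201.8, 106.4], 0.77)]
plug top [([781.5, -54.2, 15.6], 0.42), ([615.8, -241.9, 123.6], 0.26)]
plug side [([429.3, -32.9, 36.9], 0.44), ([782.9, -43.2, 10.7], 0.41)]
offcut top [([648.5, -94.1, 17.3], 0.48)]
offcut side [([648.1, -87.8, 15.2], 0.44), ([613.1, 282.0, 47.3], 0.22)]
thin_dowel top [([482.2, -328.2, 13.0], 0.56), ([593.3, 214.1, 27.8], 0.24)]
thin_dowel side [([486.1, -320.7, 10.4], 0.43), ([614.3, 280.7, 48.2], 0.23)]
pencil top [([443.1, -225.2, 2.9], 0.72), ([591.9, 215.0, 29.3], 0.71)]
pencil side [([446.0, -208.4, 11.6], 0.57)]
cork_block top [([556.0, 430.6, 32.5], 0.7)]
cork_block side [([555.0, 454.7, 34.0], 0.74)]
```

```bash
python3 - <<'E'
import cv2
t=cv2.imread("pics/top0.png");s=cv2.imread("pics/side0.png")
cv2.imwrite("pics/a.png",cv2.resize(t[120:260,190:340],None,fx=5,fy=4.28,interpolation=3)[:600] if 0 else cv2.resize(t[125:250,200:330],None,fx=4.8,fy=4.8,interpolation=3))
cv2.imwrite("pics/b.png",cv2.resize(t[140:290,330:480],None,fx=4,fy=4,interpolation=3))
cv2.imwrite("pics/c.png",cv2.resize(s[190:310,220:380],None,fx=5,fy=5,interpolation=3))
cv2.imwrite("pics/d.png",cv2.resize(s[130:220,250:400],None,fx=5,fy=5,interpolation=3))
E
```

```text
(no output)
```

View pics/a.png

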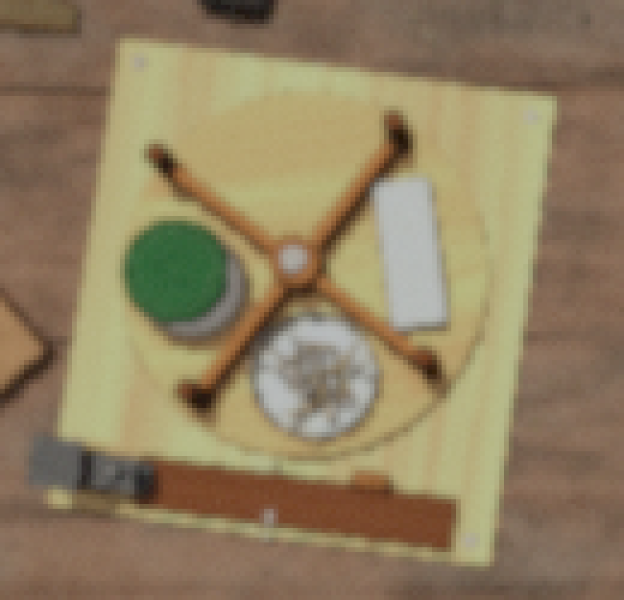

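View pics/b.png

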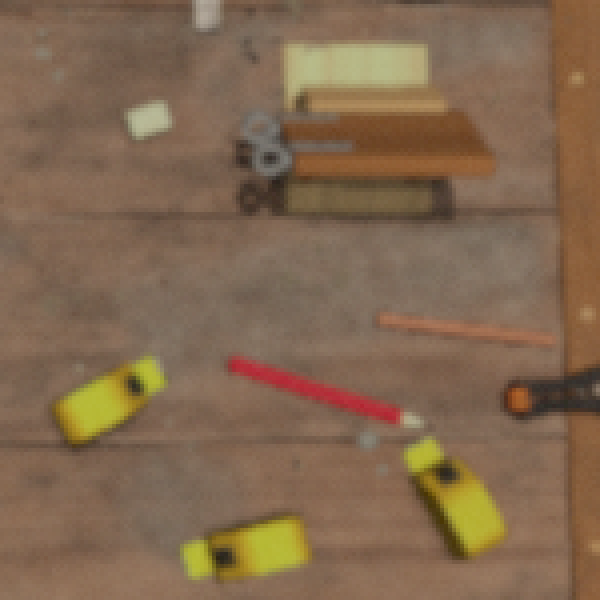

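View pics/c.png

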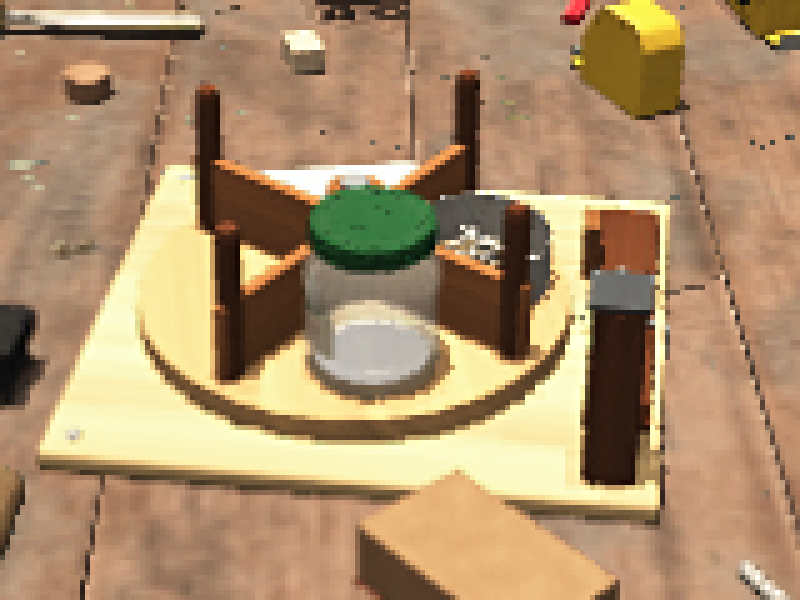

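View pics/d.png

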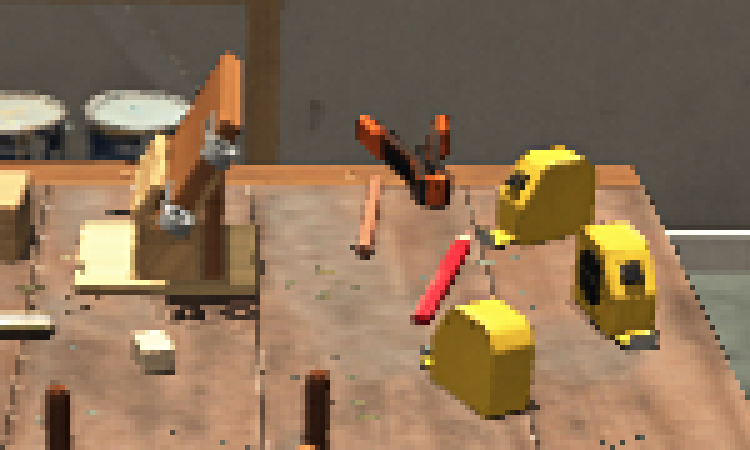

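```bash
cat > h.py <<'E'
import numpy as np, cv2
from scipy.spatial.transform import Rotation as Ro
from scipy.optimize import least_squares
from workcell import status, viewer, order, bot
def st():
    s=status.read_state(); return np.array(s['tcp_pos']),Ro.from_rotvec(s['orientation']),s
def down(yaw,tilt=0):
    # tool x along world yaw dir, pointing down; tilt: tool z leans toward tool x by tilt (rad)
    return Ro.from_euler('z',yaw)*Ro.from_rotvec([0,-tilt,0])*Ro.from_rotvec([np.pi,0,0])
def delta(p,R,p0=None,R0=None):
    a,b,s=st()
    if p0 is None: p0=a
    if R0 is None: R0=b
    print("t",round(s['time_s'],2),"tcp",np.round(a,1),"rv",np.round(b.as_rotvec(),3),"gap",round(s['finger_gap'],1),"F",np.round(s['ft_force'],1))
    d=R0.inv().apply(np.array(p)-p0)/10; w=(R0.inv()*R).as_rotvec(degrees=True)
    print("SHIFT cm",np.round(d,2),"TURN deg",np.round(w,2)); return d,w
def wcam(p,R):
    i=viewer.camera_info("wrist"); T=np.eye(4);T[:3,:3]=R.as_matrix();T[:3,3]=p
    return np.array(i['K']),np.array(i['dist']),np.linalg.inv(T@np.array(i['tool_from_camera']))
def scam(n):
    i=viewer.camera_info(n); return np.array(i['K']),np.array(i['dist']),np.array(i['world_to_cam'])
def proj(cam,P):
    K,d,W=cam; r,_=cv2.Rodrigues(W[:3,:3])
    return cv2.projectPoints(np.asarray(P,float).reshape(-1,1,3),r,W[:3,3],K,d)[0].reshape(-1,2)
def ray(cam,uv,z):
    K,d,W=cam; n=cv2.undistortPoints(np.array(uv,float).reshape(-1,1,2),K,d).reshape(-1,2)
    D=np.c_[n,np.ones(len(n))]@W[:3,:3]; C=-W[:3,:3].T@W[:3,3]
    return C+D*((z-C[2])/D[:,2])[:,None]
def snap(n,name):
    p,R,s=st(); im=viewer.read_camera(n)[:,:,::-1].copy(); cv2.imwrite(f"pics/{name}.png",im)
    np.savez(f"pics/{name}.npz",p=p,rv=R.as_rotvec()); return im,(wcam(p,R) if n=="wrist" else scam(n))
def cam_of(name):
    z=np.load(f"pics/{name}.npz"); return wcam(z['p'],Ro.from_rotvec(z['rv']))
E
python3 - <<'E'
from h import *
delta([520,-130,300],down(0),np.array([179.465,-624.741,231.592]))
t=scam("top")
f=lambda l:[(200+a/4.8-.4,125+b/4.8-.4) for a,b in l]
print(ray(t,f([(293,258)]),94)); print(ray(t,f([(268,517)]),20)); print(ray(t,f([(160,152),(396,120),(433,362),(195,395)]),115))
print(ray(t,f([(458,497),(450,550)]),20))
E
```

```text
t 1.55 tcp [ 179.5 -624.7  231.6] rv [ 2.509 -1.89  -0.   ] gap 91.5 F [-0.5  0.1 -0.1]
SHIFT cm [-38.15 -46.39  -6.84] TURN deg [  0.     0.   -73.98]
[[611.47820187 217.40065922  94.        ]]
[[460.14494661 241.40475805  20.        ]]
[[672.37770322 292.99828181 115.        ]
 [689.76349376 154.26835159 115.        ]
 [546.38971375 133.68926292 115.        ]
 [528.86525557 272.42868179 115.        ]]
[[470.95297909 123.71583849  20.        ]
 [438.24860598 128.96649851  20.        ]]
```

Call:
apply_moves(targets=[-38.15, -46.39, -6.84, 0, 0, -74, 0, -38.15, -46.39, -6.84, 0, 0, -74, 0, -38.15, -46.39, -6.84, 0, 0, -74, 0, -38.15, -46.39, -6.84, 0, 0, -74, 0, -38.15, -46.39, -6.84, 0, 0, -74, 0, -38.15, -46.39, -6.84, 0, 0, -74, 0, -38.15, -46.39, -6.84, 0, 0, -74, 0, -38.15, -46.39, -6.84, 0, 0, -74, 0, -38.15, -46.39, -6.84, 0, 0, -74, 0, -38.15, -46.39, -6.84, 0, 0, -74, 0, -38.15, -46.39, -6.84, 0, 0, -74, 0, -38.15, -46.39, -6.84, 0, 0, -74, 0, -38.15, -46.39, -6.84, 0, 0, -74, 0, -38.15, -46.39, -6.84, 0, 0, -74, 0, -38.15, -46.39, -6.84, 0, 0, -74, 0, -38.15, -46.39, -6.84, 0, 0, -74, 0, -38.15, -46.39, -6.84, 0, 0, -74, 0])

```text
time_s: 2.97
tcp_pos: [520.4, -128.9, 300.0]
orientation: [3.142, 0.005, 0.0]
ft_force: [0.0, -1.0, -0.2]
finger_gap: 45.8
```

```bash
python3 - <<'E'
from h import *
im,c=snap("wrist","w1")
delta([590,205,340],down(0))
E
```

```text
t 3.02 tcp [ 519.7 -130.5  299.7] rv [ 3.141e+00  1.000e-03 -1.000e-03] gap 45.9 F [-0.5 -0.2 -0.1]
SHIFT cm [  7.05 -33.54  -4.05] TURN deg [0.03 0.04 0.03]
```

View pics/w1.png

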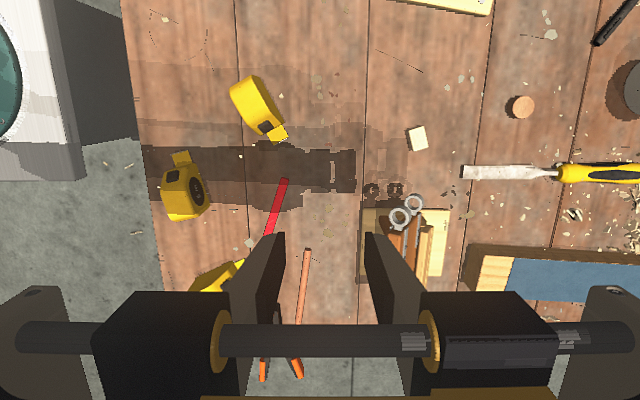

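Call:
apply_moves(targets=[7, -27, -4, 0, 0, 0, -0.4, 7, -27, -4, 0, 0, 0, -0.4, 7, -27, -4, 0, 0, 0, -0.4, 7, -27, -4, 0, 0, 0, -0.4, 7, -27, -4, 0, 0, 0, -0.4, 7, -27, -4, 0, 0, 0, -0.4, 7, -27, -4, 0, 0, 0, -0.4, 7, -27, -4, 0, 0, 0, -0.4, 7, -27, -4, 0, 0, 0, -0.4])

```text
time_s: 3.77
tcp_pos: [589.8, 140.0, 339.6]
orientation: [3.141, 0.002, -0.001]
ft_force: [0.1, 0.1, 0.1]
finger_gap: 27.5
```

```bash
python3 - <<'E'
from h import *
im,c=snap("wrist","w2")
print(st()[0])
# guess overlay: axis 611,217 ; yaw from index mark
E
```

```text
[589.93975814 138.05857481 339.32453147]
```

View pics/w2.png

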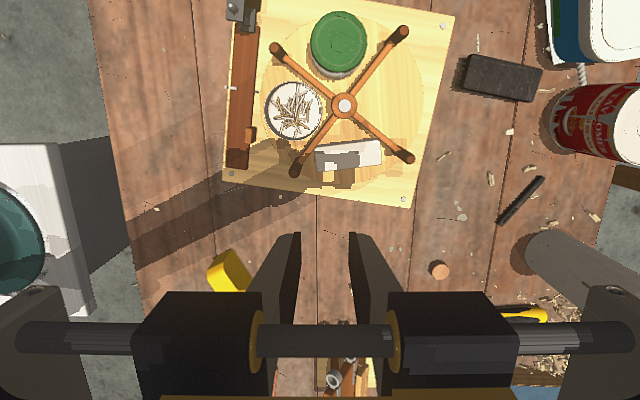

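```bash
python3 - <<'E'
import cv2
t=cv2.imread("pics/w2.png")
cv2.imwrite("pics/e.png",cv2.resize(t[0:200,205:455],None,fx=3,fy=3,interpolation=0))
E
```

```text
(no output)
```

View pics/e.png

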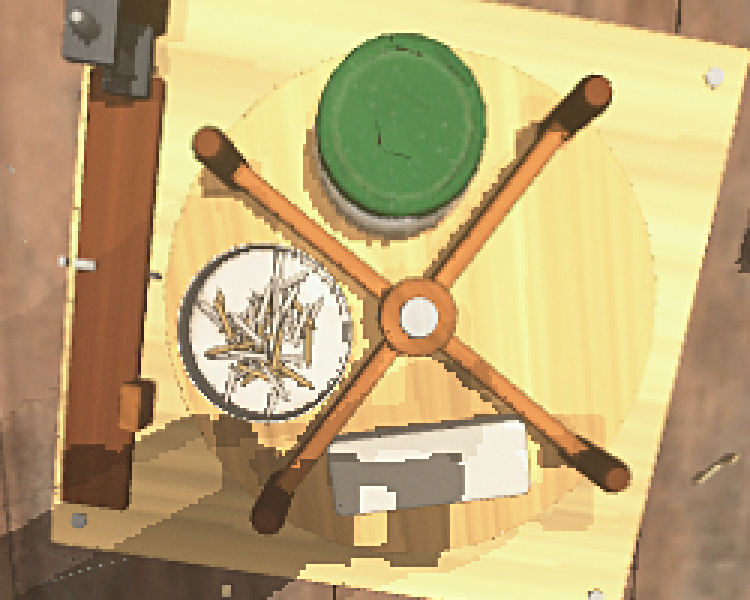

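```bash
cat > fit1.py <<'E'
from h import *
cw=cam_of("w2"); ct=scam("top"); cs=scam("side")
E3=lambda a,b:(205+a/3-.33,b/3-.33)
T=lambda a,b:(200+a/4.8-.4,125+b/4.8-.4)
S=lambda a,b:(220+a/5-.4,190+b/5-.4)
fixed=[(E3(78,264),(-140,0,20)),(E3(62,503),(-159,-115,20)),(E3(128,508),(-125,-115,20)),(E3(418,318),(0,0,94)),(E3(136,381),(-117,-49,46)),(E3(75,17),(-140,85,107))]
pegs=[E3(598,90),E3(210,142),E3(268,518),E3(612,476)]
fT=[(T(268,517),(-140,0,20)),(T(458,497),(-125,-115,20)),(T(450,550),(-159,-115,20)),(T(293,258),(0,0,94))]
pT=[T(160,152),T(195,395),T(433,362),T(396,120)]
fS=[(S(355,183),(0,0,94))]
pS=[S(228,228),S(517,210),S(467,77),S(207,92)]
def W(q,P,rot=0):
    P=np.atleast_2d(P).astype(float); return Ro.from_euler('z',q[2]).apply(P)+[q[0],q[1],0]
def pk(q): # peg i, ang of empty bay dir(base)=pi+theta; spoke_peg +45 ccw
    a=np.pi+q[3]+np.pi/4+np.arange(4)*np.pi/2
    return W(q,np.c_[100*np.cos(a),100*np.sin(a),115+0*a])
def res(q,parts="wts",split=False):
    o=[]
    for k,c,f,p in (("w",cw,fixed,pegs),("t",ct,fT,pT),("s",cs,fS,pS)):
        if k in parts:
            A=proj(c,np.r_[W(q,[x[1] for x in f]),pk(q)])-np.array([x[0] for x in f]+list(p)); o.append(A)
    return o if split else np.concatenate(o).ravel()
if __name__=="__main__":
    for parts in ("w","t","wts"):
        r=least_squares(lambda q:res(q,parts),[611,217,-.16,np.pi-.1],loss="soft_l1")
        print(parts,r.x.round(3),r.cost.round(2))
    for A in res(r.x,split=True): print(A.round(1).tolist())
    q=r.x;print("pegs",pk(q).round(1).tolist(),"bay",W(q,(70*np.cos(np.pi+q[3]),70*np.sin(np.pi+q[3]),28)),"mark",W(q,(-140,0,20)),"pins",W(q,(-140,85,107)))
E
python3 fit1.py
```

```text
w [ 6.12699e+02  2.16133e+02 -1.50000e-01  3.41300e+00] 18.84
t [ 6.10333e+02  2.14904e+02 -1.70000e-01  3.44600e+00] 6.93
wts [ 6.12556e+02  2.16155e+02 -1.53000e-01  3.41800e+00] 30.98
[[12.0, 0.9], [-1.7, -1.0], [-1.1, 0.7], [0.1, -0.8], [1.7, 1.0], [0.0, -1.4], [-0.1, -0.5], [-1.3, -0.6], [-1.3, 0.8], [1.9, 0.7]]
[[1.3, -4.7], [0.7, -0.2], [0.8, 0.1], [0.4, -0.4], [-0.7, -0.6], [-1.9, -1.7], [-1.3, -1.6], [-0.1, -0.6]]
[[0.7, -0.7], [0.3, -0.5], [0.9, -0.8], [0.9, -0.9], [0.7, -1.0]]
pegs [[674.0, 295.0, 115.0], [533.7, 277.6, 115.0], [551.1, 137.3, 115.0], [691.4, 154.7, 115.0]] bay [[682.02542457 224.75736678  28.        ]] mark [[474.19247035 237.49768651  20.        ]] pins [[487.15068843 321.50414212 107.        ]]
```

```bash
python3 - <<'E'
from fit1 import *
fixed[:]=fixed[1:]; 
r=least_squares(lambda q:res(q,"wts"),[611,217,-.16,np.pi+.3],loss="soft_l1"); q=r.x
print(q.round(3),pk(q).round(1)); np.save("car.npy",q)
delta([*pk(q)[3][:2],160],down(0)); delta([*pk(q)[3][:2],108],down(0))
E
```

```text
[ 6.12753e+02  2.16072e+02 -1.51000e-01  3.41700e+00] [[674.2 295.  115. ]
 [533.8 277.5 115. ]
 [551.3 137.2 115. ]
 [691.7 154.6 115. ]]
t 3.82 tcp [589.9 138.1 339.3] rv [ 3.14e+00 -2.00e-03 -1.00e-03] gap 27.6 F [ 0.1 -1.  -0.5]
SHIFT cm [10.19 -1.7  17.92] TURN deg [ 0.09  0.05 -0.07]
t 3.82 tcp [589.9 138.1 339.3] rv [ 3.14e+00 -2.00e-03 -1.00e-03] gap 27.6 F [ 0.1 -1.  -0.5]
SHIFT cm [10.19 -1.71 23.12] TURN deg [ 0.09  0.05 -0.07]
```

Call:
apply_moves(targets=[10.2, -1.5, 18, 0, 0, 0, -0.4, 10.2, -1.5, 18, 0, 0, 0, -0.4, 10.2, -1.5, 18, 0, 0, 0, -0.4, 10.2, -1.5, 18, 0, 0, 0, -0.4, 10.2, -1.5, 18, 0, 0, 0, -0.4, 10.2, -1.5, 18, 0, 0, 0, -0.4, 10.2, -1.5, 18, 0, 0, 0, -0.4])

```text
time_s: 4.4
tcp_pos: [690.7, 150.9, 155.8]
orientation: [3.139, -0.006, -0.011]
ft_force: [0.3, 1.1, 0.4]
finger_gap: 27.7
```

```bash
python3 - <<'E'
from h import *
im,c=snap("wrist","w3")
q=np.load("car.npy")
from fit1 import pk
for P in pk(q): 
    u=proj(c,P)[0]
    if abs(u).max()<2000: cv2.circle(im,tuple(int(v) for v in u),3,(255,0,255),1)
cv2.imwrite("pics/w3o.png",im)
E
```

```text
(no output)
```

View pics/w3o.png

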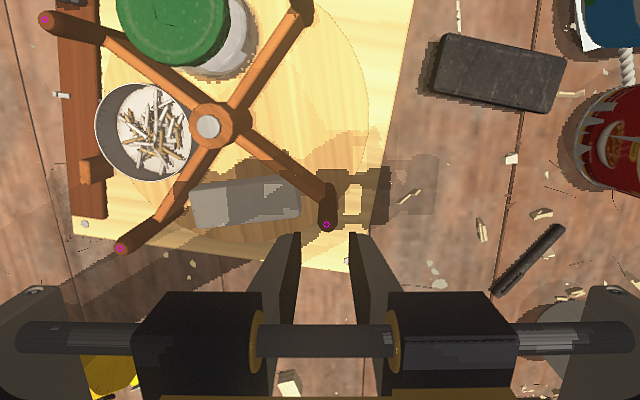

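Call:
apply_moves(targets=[0, 0, 2.6, 0, 0, 0, -0.4, 0, 0, 5.2, 0, 0, 0, -0.4, 0, 0, 5.2, 0, 0, 0, -0.4, 0, 0, 5.2, 0, 0, 0, -0.7, 0, 0, 5.2, 0, 0, 0, -1, 0, 0, 5.2, 0, 0, 0, -1, 0, 0, 5.2, 0, 0, 0, -1])

```text
time_s: 5.03
tcp_pos: [693.3, 156.0, 111.6]
orientation: [-3.14, -0.001, -0.007]
ft_force: [-0.1, 0.9, 7.9]
finger_gap: 12.7
```

```bash
python3 - <<'E'
from h import *
from fit1 import pk
q=np.load("car.npy"); p,R,s=st(); print(s['time_s'],p.round(1),s['finger_gap'],s['ft_force'].round(1))
P0=pk(q)[3]
# arc relative shifts
for k in range(1,31):
    f=k/30.; f=f*f*(3-2*f) if 0 else f
    qq=q.copy(); qq[3]=q[3]+(2*np.pi-q[3])*f
    d=pk(qq)[3]-P0
    print(k,[round(d[0]/10,2),round(-d[1]/10,2)])
E
```

```text
5.0333 [693.3 156.  111.6] 12.656804474969638 [-0.1  0.9  7.9]
1 [np.float64(0.55), np.float64(-0.78)]
2 [np.float64(1.02), np.float64(-1.61)]
3 [np.float64(1.42), np.float64(-2.48)]
4 [np.float64(1.72), np.float64(-3.39)]
5 [np.float64(1.94), np.float64(-4.32)]
6 [np.float64(2.07), np.float64(-5.26)]
7 [np.float64(2.11), np.float64(-6.22)]
8 [np.float64(2.06), np.float64(-7.17)]
9 [np.float64(1.91), np.float64(-8.11)]
10 [np.float64(1.68), np.float64(-9.04)]
11 [np.float64(1.36), np.float64(-9.94)]
12 [np.float64(0.96), np.float64(-10.81)]
13 [np.float64(0.47), np.float64(-11.63)]
14 [np.float64(-0.09), np.float64(-12.4)]
15 [np.float64(-0.72), np.float64(-13.12)]
16 [np.float64(-1.42), np.float64(-13.77)]
17 [np.float64(-2.18), np.float64(-14.35)]
18 [np.float64(-2.99), np.float64(-14.86)]
19 [np.float64(-3.84), np.float64(-15.29)]
20 [np.float64(-4.73), np.float64(-15.63)]
21 [np.float64(-5.65), np.float64(-15.89)]
22 [np.float64(-6.59), np.float64(-16.06)]
23 [np.float64(-7.54), np.float64(-16.14)]
24 [np.float64(-8.5), np.float64(-16.12)]
25 [np.float64(-9.45), np.float64(-16.02)]
26 [np.float64(-10.38), np.float64(-15.83)]
27 [np.float64(-11.3), np.float64(-15.55)]
28 [np.float64(-12.18), np.float64(-15.18)]
29 [np.float64(-13.02), np.float64(-14.73)]
30 [np.float64(-13.82), np.float64(-14.2)]
```

Call:
apply_moves(targets=[0, 0, -0.3, 0, 0, 0, -1, 0.3, -0.4, -0.3, 0, 0, 0, -1, 0.8, -1.2, -0.3, 0, 0, 0, -1, 1.2, -2.0, -0.3, 0, 0, 0, -1, 1.6, -2.9, -0.3, 0, 0, 0, -1, 1.84, -3.85, -0.3, 0, 0, 0, -1, 2.0, -4.8, -0.3, 0, 0, 0, -1, 2.1, -5.74, -0.3, 0, 0, 0, -1, 2.08, -6.7, -0.3, 0, 0, 0, -1, 1.98, -7.64, -0.3, 0, 0, 0, -1, 1.8, -8.6, -0.3, 0, 0, 0, -1, 1.5, -9.5, -0.3, 0, 0, 0, -1, 1.16, -10.4, -0.3, 0, 0, 0, -1, 0.7, -11.2, -0.3, 0, 0, 0, -1, 0.2, -12, -0.3, 0, 0, 0, -1, -0.1, -12.4, -0.3, 0, 0, 0, -1])

```text
time_s: 6.37
tcp_pos: [692.2, 282.7, 111.7]
orientation: [-3.137, -0.003, -0.009]
ft_force: [6.8, 1.5, -0.8]
finger_gap: 12.7
```

```bash
python3 - <<'E'
from h import *
im,c=snap("wrist","w4")
E
```

```text
(no output)
```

View pics/w4.png

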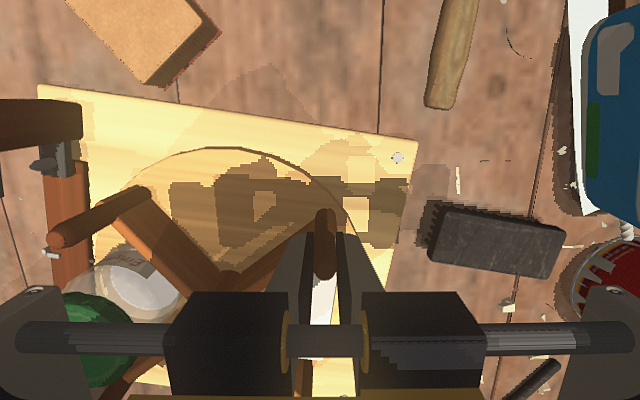

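Call:
apply_moves(targets=[-0.3, -0.35, 0, 0, 0, 0, -1, -0.95, -1.0, 0, 0, 0, 0, -1, -1.7, -1.65, 0, 0, 0, 0, -1, -2.5, -2.15, 0, 0, 0, 0, -1, -3.3, -2.6, 0, 0, 0, 0, -1, -4.2, -3.0, 0, 0, 0, 0, -1, -5.1, -3.3, 0, 0, 0, 0, -1, -6.0, -3.5, 0, 0, 0, 0, -1, -7.0, -3.6, 0, 0, 0, 0, -1, -7.9, -3.65, 0, 0, 0, 0, -1, -8.9, -3.6, 0, 0, 0, 0, -1, -9.8, -3.45, 0, 0, 0, 0, -1, -10.7, -3.2, 0, 0, 0, 0, -1, -11.6, -2.85, 0, 0, 0, 0, -1, -12.5, -2.45, 0, 0, 0, 0, -1, -13.2, -2.0, 0, 0, 0, 0, -1, -13.75, -1.6, 0, 0, 0, 0, -1, -13.75, -1.6, 0, 0, 0, 0, -1])

```text
time_s: 7.92
tcp_pos: [551.7, 295.8, 111.7]
orientation: [-3.14, -0.002, 0.001]
ft_force: [-0.6, 3.6, 5.4]
finger_gap: 12.4
```

```bash
python3 - <<'E'
from h import *
im,c=snap("top","t5")
p,R,s=st();print(p,s['ft_force'])
cv2.imwrite("pics/t5c.png",cv2.resize(im[125:250,200:330],None,fx=4.8,fy=4.8,interpolation=3))
im,c=snap("wrist","w5")
E
```

```text
[552.07030487 296.09143552 111.74272656] [-0.53607623  4.63021567  6.55929564]
```

View pics/w5.png

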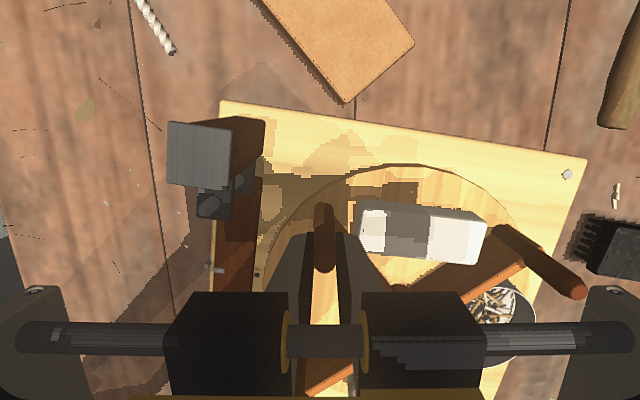

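Call:
apply_moves(targets=[0, 0, 0, 0, 0, 0, -0.7, 0, 0, 0, 0, 0, 0, -0.4, 0, 0, 0, 0, 0, 0, -0.4, 0, 0, -3, 0, 0, 0, -0.4, 0, 0, -6, 0, 0, 0, -0.4, 3.8, 15.6, -20, 0, 0, 0, 0, 3.8, 15.6, -20, 0, 0, 0, 0.4, 3.8, 15.6, -20, 0, 0, 0, 0.4, 3.8, 15.6, -20, 0, 0, 0, 0.4, 3.8, 15.6, -20, 0, 0, 0, 0.4, 3.8, 15.6, -20, 0, 0, 0, 0.4, 3.8, 15.6, -20, 0, 0, 0, 0.4])

```text
time_s: 9.02
tcp_pos: [592.5, 135.4, 311.9]
orientation: [3.14, -0.01, 0.002]
ft_force: [0.0, 0.8, -0.4]
finger_gap: 64.3
```

```bash
python3 - <<'E'
from h import *
im,c=snap("wrist","w6")
print(st()[0])
cv2.imwrite("pics/e6.png",cv2.resize(im[0:200,205:455],None,fx=3,fy=3,interpolation=0))
E
```

```text
[591.07297871 137.64054553 310.40554757]
```

View pics/e6.png

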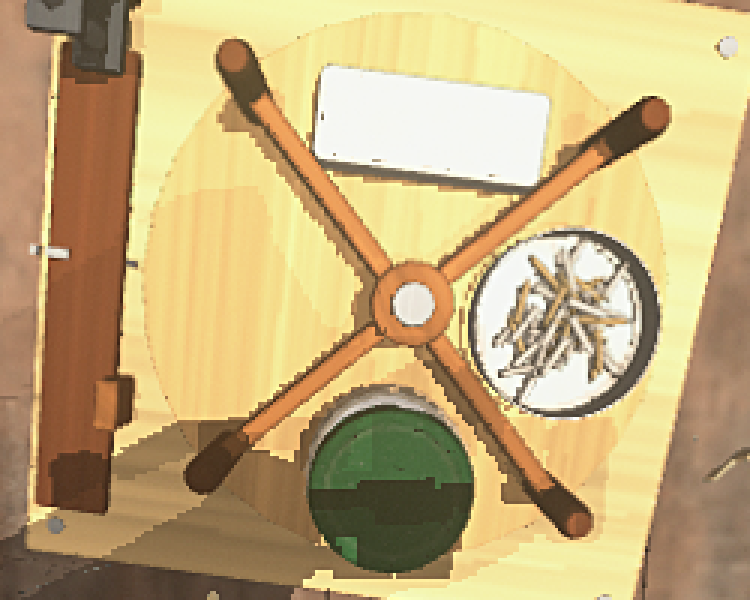

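```bash
cat > fit2.py <<'E'
import fit1
from fit1 import *
fixed[:]=fixed[1:4]+[fixed[5]]
c6=cam_of("w6")
f6=[(E3(38,503),(-159,-115,20)),(E3(103,510),(-125,-115,20)),(E3(411,303),(0,0,94))]
p6=[E3(200,478),E3(575,523),E3(653,113),E3(234,53)]
def r6(q,th):
    qq=np.r_[q[:3],th]
    return proj(c6,np.r_[W(qq,[x[1] for x in f6]),pk(qq)])-np.array([x[0] for x in f6]+p6)
if __name__=="__main__":
    r=least_squares(lambda v:np.r_[res(v[:4],"wts"),r6(v[:4],v[4]).ravel()],[612,216,-.15,3.417,0],loss="soft_l1")
    print(r.x.round(4)); print(r6(r.x[:4],r.x[4]).round(1).tolist())
    r2=least_squares(lambda v:r6(v[:4],v[3]).ravel(),[612,216,-.15,0],loss="soft_l1"); print("w6 only",r2.x.round(4))
    v=r.x; q=np.array([v[0],v[1],v[2],v[4]]); np.save("car2.npy",q)
    print("bay y in base",-70*np.sin(v[4]))
    print("mark lateral pred vs seen", proj(c6,W(q,[(-152,0,20)])),E3(50,251))
E
python3 fit2.py
```

```text
[ 6.127341e+02  2.160312e+02 -1.516000e-01  3.417000e+00  2.040000e-02]
[[-1.8, 0.5], [0.4, 1.6], [0.8, -0.1], [-0.6, -0.2], [1.0, 0.4], [1.2, -0.2], [-0.5, -0.0]]
w6 only [ 6.125617e+02  2.160482e+02 -1.561000e-01  2.480000e-02]
bay y in base -1.4299468932147645
mark lateral pred vs seen [[225.24459006  83.59423743]] (221.33666666666664, 83.33666666666667)
```

Call:
apply_moves(targets=[-14.6, 24.8, 7, 0, 0, 0, 0.2, -14.6, 24.8, 7, 0, 0, 0, 0.2, -14.6, 24.8, 7, 0, 0, 0, 0.2, -14.6, 24.8, 7, 0, 0, 0, 0.2, -14.6, 24.8, 7, 0, 0, 0, 0.2, -14.6, 24.8, 7, 0, 0, 0, 0.2, -14.6, 24.8, 7, 0, 0, 0, 0.2, -14.6, 24.8, 7, 0, 0, 0, 0.2, -14.6, 24.8, 7, 0, 0, 0, 0.2])

```text
time_s: 9.82
tcp_pos: [442.9, -109.7, 238.9]
orientation: [-3.141, 0.004, 0.008]
ft_force: [0.1, 1.4, 0.1]
finger_gap: 54.9
```

```bash
python3 - <<'E'
from h import *
im,c=snap("wrist","w7")
print(st()[0])
print(proj(c,[[441,-59,62]]))
cv2.imwrite("pics/e7.png",cv2.resize(im[20:240,180:440],None,fx=2.7,fy=2.7,interpolation=0))
E
```

```text
[ 444.5896331  -107.97278722  239.76085672]
[[323.72702031 131.94230025]]
```

View pics/e7.png

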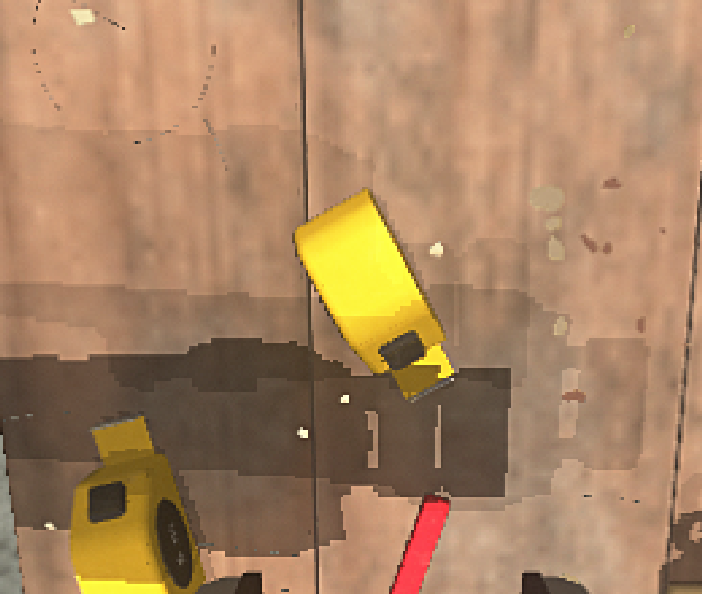

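```bash
python3 - <<'E'
from h import *
c=cam_of("w7")
E=lambda a,b:(180+a/2.7-.4,20+b/2.7-.4)
for z in (0,30,45,62):
    print(z,ray(c,[E(295,232),E(370,190),E(334,303),E(408,263),E(373,374),E(443,337),E(412,401),E(454,378)],z).round(1)[:,:2].tolist())
P=ray(c,[E(334,303),E(408,263),E(315,268),E(385,215),E(360,350),E(435,320)],60)
print("width",np.linalg.norm(P[0]-P[1]))
E
```

```text
0 [[399.5, -33.7], [432.4, -16.4], [415.9, -64.3], [448.8, -47.1], [433.0, -96.3], [464.6, -79.6], [450.8, -108.8], [469.9, -98.2]]
30 [[402.9, -33.4], [433.3, -17.4], [418.0, -61.7], [448.4, -45.7], [433.8, -91.2], [463.0, -75.7], [450.2, -102.7], [467.9, -92.9]]
45 [[404.6, -33.2], [433.7, -17.9], [419.1, -60.3], [448.3, -45.1], [434.2, -88.6], [462.2, -73.8], [450.0, -99.7], [466.9, -90.3]]
62 [[406.5, -33.0], [434.2, -18.5], [420.3, -58.8], [448.0, -44.3], [434.7, -85.7], [461.3, -71.6], [449.7, -96.2], [465.8, -87.3]]
width 31.47760224834371
```

```bash
python3 - <<'E'
from h import *
delta([435,-55.6,100],down(np.radians(27.7)))
delta([435,-55.6,40],down(np.radians(27.7)))
E
```

```text
t 9.87 tcp [ 444.6 -108.   239.8] rv [-3.14e+00 -1.00e-03  4.00e-03] gap 55.3 F [0.3 2.1 1. ]
SHIFT cm [-0.92 -5.22 13.99] TURN deg [ -0.12   0.12 -27.67]
t 9.87 tcp [ 444.6 -108.   239.8] rv [-3.14e+00 -1.00e-03  4.00e-03] gap 55.3 F [0.3 2.1 1. ]
SHIFT cm [-0.91 -5.21 19.99] TURN deg [ -0.12   0.12 -27.67]
```

Call:
apply_moves(targets=[-0.95, -5.3, 13, 0, 0, -27.7, 0.2, -0.95, -5.3, 13, 0, 0, -27.7, 0.2, -0.95, -5.3, 13, 0, 0, -27.7, 0.2, -0.95, -5.3, 13, 0, 0, -27.7, 0.2, -0.95, -5.3, 13, 0, 0, -27.7, 0.2, -0.95, -5.3, 13, 0, 0, -27.7, 0.2])

```text
time_s: 10.37
tcp_pos: [436.3, -53.5, 110.6]
orientation: [-3.047, -0.754, 0.001]
ft_force: [1.4, -0.8, -0.5]
finger_gap: 55.3
```

```bash
python3 - <<'E'
from h import *
im,c=snap("wrist","w8")
print(st()[0])
delta([435,-55.6,40],down(np.radians(27.7)))
E
```

```text
[437.18275589 -54.53546393 111.54935166]
t 10.42 tcp [437.2 -54.5 111.5] rv [-3.05e+00 -7.52e-01 -2.00e-03] gap 55.2 F [0.6 0.1 0.4]
SHIFT cm [-0.25 -0.    7.15] TURN deg [-0.02 -0.07  0.  ]
```

View pics/w8.png

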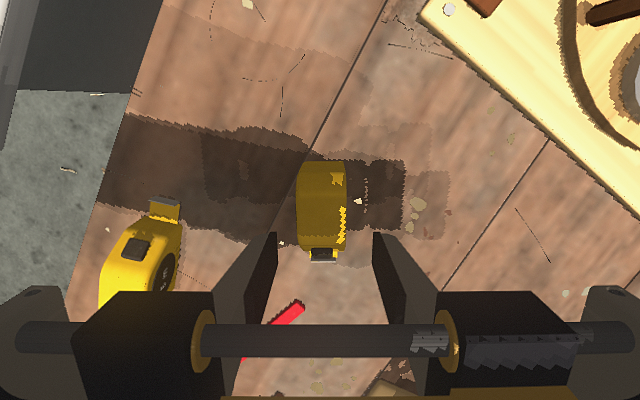

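Call:
apply_moves(targets=[-0.15, 0, 3.6, 0, 0, 0, 0.2, -0.15, 0, 7.1, 0, 0, 0, 0.2, -0.15, 0, 7.1, 0, 0, 0, 0.2, -0.15, 0, 7.1, 0, 0, 0, -1, -0.15, 0, 7.1, 0, 0, 0, -1, -0.15, 0, 7.1, 0, 0, 0, -1, -0.15, 0, 7.1, 0, 0, 0, -1, -0.15, 0, 7.1, 0, 0, 0, -1])

```text
time_s: 11.08
tcp_pos: [436.4, -57.1, 42.2]
orientation: [3.048, 0.751, 0.006]
ft_force: [-1.0, -0.3, 8.9]
finger_gap: 33.6
```

```bash
python3 - <<'E'
from h import *
from fit1 import W
q=np.load("car2.npy")
t=W(q,(-72,6,0))[0]
delta([t[0],t[1],175],down(q[2])); print(t)
E
```

```text
t 11.08 tcp [436.4 -57.1  42.2] rv [3.048 0.751 0.006] gap 33.6 F [-1.  -0.3  8.9]
SHIFT cm [ 22.9  -20.7  -13.28] TURN deg [ 0.12 -0.23 36.37]
[542.46636331 232.83740751   0.        ]
```

Call:
apply_moves(targets=[0, 0, -4, 0, 0, 0, -1, 0, 0, -8, 0, 0, 0, -1, 22.9, -20.7, -13.3, 0, 0, 36.4, -1, 22.9, -20.7, -13.3, 0, 0, 36.4, -1, 22.9, -20.7, -13.3, 0, 0, 36.4, -1, 22.9, -20.7, -13.3, 0, 0, 36.4, -1, 22.9, -20.7, -13.3, 0, 0, 36.4, -1, 22.9, -20.7, -13.3, 0, 0, 36.4, -1, 22.9, -20.7, -13.3, 0, 0, 36.4, -1, 22.9, -20.7, -13.3, 0, 0, 36.4, -1, 22.9, -20.7, -13.3, 0, 0, 36.4, -1, 22.9, -20.7, -13.3, 0, 0, 36.4, -1, 22.9, -20.7, -13.3, 0, 0, 36.4, -1])

```text
time_s: 12.17
tcp_pos: [540.6, 231.9, 173.2]
orientation: [3.131, -0.238, -0.0]
ft_force: [0.2, -0.0, -2.7]
finger_gap: 33.4
```

```bash
python3 - <<'E'
from h import *
from fit1 import W
im,c=snap("wrist","w9"); im,c=snap("side","s9")
cv2.imwrite("pics/s9c.png",cv2.resize(im[150:300,200:400],None,fx=4,fy=4,interpolation=0))
q=np.load("car2.npy")
t=W(q,(-72,6,0))[0]
delta([t[0],t[1],71],down(q[2]))
E
```

```text
t 12.27 tcp [540.9 230.9 173. ] rv [ 3.131 -0.241 -0.   ] gap 33.8 F [-0.6 -0.9 -1.6]
SHIFT cm [ 0.13 -0.23 10.2 ] TURN deg [ 0.09  0.01 -0.12]
```

View pics/w9.png

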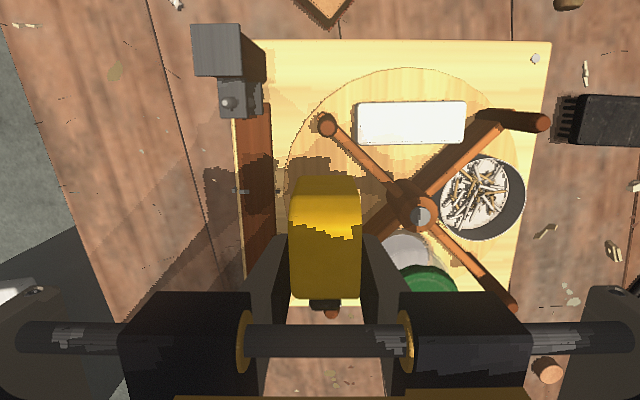

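View pics/s9c.png

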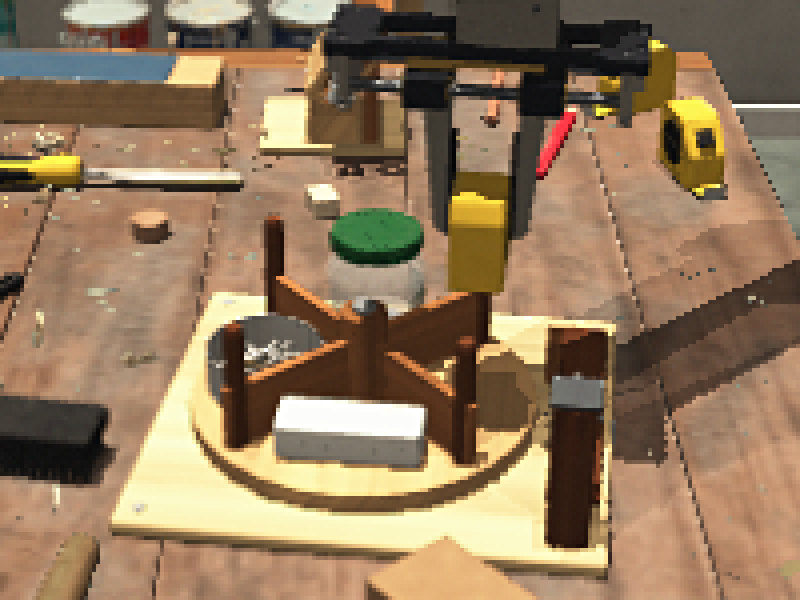

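Call:
apply_moves(targets=[0.1, -0.2, 1, 0, 0, 0, -1, 0.1, -0.2, 4, 0, 0, 0, -1, 0.1, -0.2, 7, 0, 0, 0, -1, 0.1, -0.2, 9, 0, 0, 0, -1, 0.1, -0.2, 9.8, 0, 0, 0, -1, 0.1, -0.2, 10.2, 0, 0, 0, -1, 0.1, -0.2, 10.2, 0, 0, 0, -1])

```text
time_s: 12.85
tcp_pos: [542.2, 234.8, 71.0]
orientation: [-3.133, 0.238, 0.001]
ft_force: [-1.0, 0.4, -1.5]
finger_gap: 33.8
```

Call:
apply_moves(targets=[0, 0, 0.1, 0, 0, 0, -1, 0, 0, 0.15, 0, 0, 0, -0.2, 0, 0, 0.1, 0, 0, 0, 0.1, 0, 0, 0.1, 0, 0, 0, 0.1, 0, 0, 0.1, 0, 0, 0, 0.1, 0, 0, -3, 0, 0, 0, 0.1, 0, 0, -6.5, 0, 0, 0, 0.1, 0, 0, -10.5, 0, 0, 0, 0.1])

```text
time_s: 13.52
tcp_pos: [541.3, 234.4, 175.9]
orientation: [3.131, -0.237, -0.005]
ft_force: [1.4, -0.5, -0.5]
finger_gap: 50.6
```

```bash
python3 - <<'E'
from h import *
im,c=snap("wrist","w10"); 
delta([500,-240,360],down(0))
print(st()[2]['joint_pos'])
E
```

```text
t 13.57 tcp [545.7 237.3 185.2] rv [-3.127  0.236 -0.015] gap 50.7 F [2.4 1.5 4.5]
SHIFT cm [  2.83  47.77 -17.74] TURN deg [-0.3  -0.56 -8.65]
[-0.06876857  0.48357726 -0.52139989  1.76579027  0.28896867  0.957206
 -0.85708968]
```

View pics/w10.png

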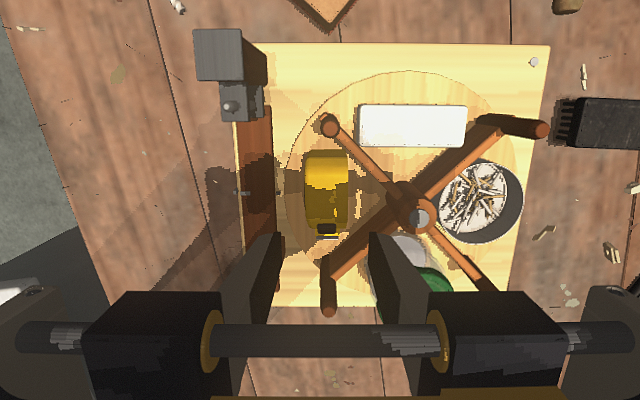

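Call:
apply_moves(targets=[0, 10, -14, 0, 0, 0, 0.1, -4, 56.5, -12, 0, 0, -8.7, 0.1, -4, 56.5, -12, 0, 0, -8.7, 0.1, -4, 56.5, -12, 0, 0, -8.7, 0.1, -4, 56.5, -12, 0, 0, -8.7, 0.1, -4, 56.5, -12, 0, 0, -8.7, 0.1, -4, 56.5, -12, 0, 0, -8.7, 0.1, -4, 56.5, -12, 0, 0, -8.7, 0.1, -4, 56.5, -12, 0, 0, -8.7, 0.1, -4, 56.5, -12, 0, 0, -8.7, 0.1, -4, 56.5, -12, 0, 0, -8.7, 0.1, -4, 56.5, -12, 0, 0, -8.7, 0.1, -4, 56.5, -12, 0, 0, -8.7, 0.1, -4, 56.5, -12, 0, 0, -8.7, 0.1, -4, 56.5, -12, 0, 0, -8.7, 0.1, -4, 56.5, -12, 0, 0, -8.7, 0.1, -4, 56.5, -12, 0, 0, -8.7, 0.1])

```text
time_s: 14.98
tcp_pos: [417.8, -316.8, 295.8]
orientation: [-3.141, -0.001, -0.0]
ft_force: [-0.1, 0.8, -0.2]
finger_gap: 50.5
```

```bash
python3 - <<'E'
from h import *
im,c=snap("wrist","w11"); 
delta([580,-330,280],down(0))
cv2.imwrite("pics/e11.png",cv2.resize(im[0:230,220:500],None,fx=2.6,fy=2.6,interpolation=0))
E
```

```text
t 15.03 tcp [ 418.2 -315.8  295.7] rv [-3.141 -0.004 -0.   ] gap 50.7 F [ 0.3 -0.3  0.2]
SHIFT cm [16.18  1.47  1.57] TURN deg [-0.06 -0.    0.15]
```

View pics/e11.png

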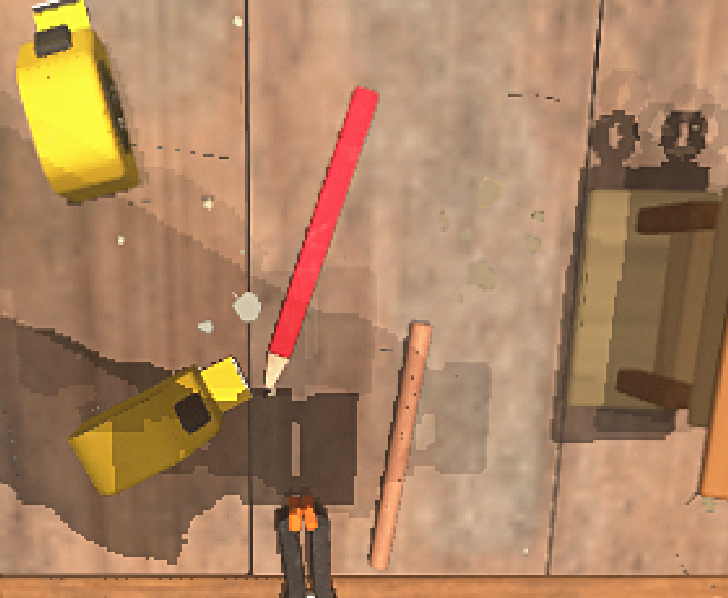

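Call:
apply_moves(targets=[16.2, 1, 1.5, 0, 0, 0, 0.1, 16.2, 1, 1.5, 0, 0, 0, 0.1, 16.2, 1, 1.5, 0, 0, 0, 0.1, 16.2, 1, 1.5, 0, 0, 0, 0.1, 16.2, 1, 1.5, 0, 0, 0, 0.1, 16.2, 1, 1.5, 0, 0, 0, 0.1])

```text
time_s: 15.53
tcp_pos: [581.8, -323.3, 279.0]
orientation: [-3.138, -0.011, 0.003]
ft_force: [0.1, 0.3, 0.2]
finger_gap: 50.6
```

```bash
python3 - <<'E'
from h import *
im,c=snap("wrist","w12"); 
delta([580,-330,280],down(0))
cv2.imwrite("pics/e12.png",cv2.resize(im[0:200,260:460],None,fx=3,fy=3,interpolation=0))
E
```

```text
t 15.58 tcp [ 580.4 -324.6  279.9] rv [-3.14e+00 -7.00e-03  2.00e-03] gap 50.6 F [-0.2 -0.4 -0.4]
SHIFT cm [-0.04  0.54 -0.01] TURN deg [-0.11  0.09  0.27]
```

View pics/e12.png

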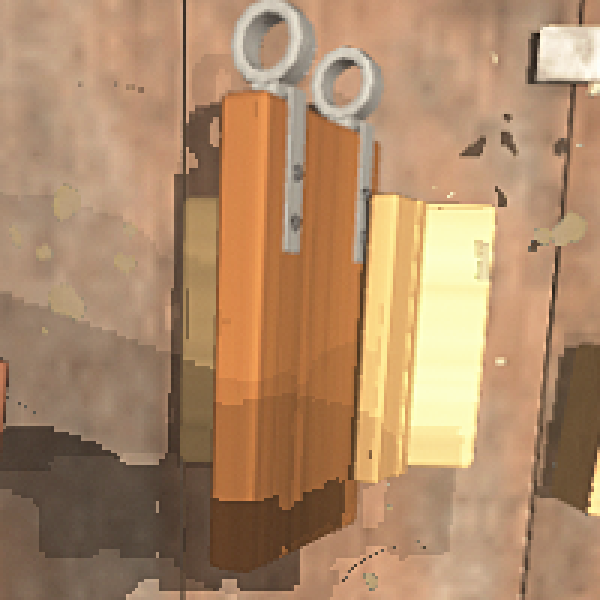

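```bash
cat > fitg.py <<'E'
from h import *
c=cam_of("w12"); c1=cam_of("w1")
E=lambda a,b:(260+a/3-.33,b/3-.33)
obs=[(E(221,93),(-8,70,95)),(E(270,92),(8,70,95)),(E(212,568),(-8,-70,95)),(E(252,571),(8,-70,95)),(E(270,42),(0,85,82)),(E(347,82),(0,85,24)),(E(356,522),(8,-70,8))]
def G(v): # x,y,z,yaw,tilt
    return Ro.from_euler('z',v[3])*Ro.from_euler('y',-v[4])*Ro.from_euler('x',v[5])
def gp(v,P): return G(v).apply(np.array(P,float))+v[:3]
def res(v,split=0):
    A=proj(c,gp(v,[o[1] for o in obs[:6]]))-np.array([o[0] for o in obs[:6]])
    if split: return A
    return np.r_[A.ravel(),(v[4]-np.pi/6)*60,v[5]*60]
if __name__=="__main__":
    r=least_squares(res,[640,-235,55,0,.52,0],loss="soft_l1"); v=r.x
    print(v[:3].round(1),np.degrees(v[3:]).round(2)); print(res(v,1).round(1).tolist())
    np.save("gate.npy",v)
    for z in (52,55,58):
        r=least_squares(lambda u:res(np.r_[u[:2],z,u[2],np.pi/6,0])[:12],[640,-235,0],loss="soft_l1"); print(z,r.x.round(3),r.cost)
    ct=scam("top"); print(proj(ct,gp(v,[(-8,70,95),(-8,-70,95),(8,-70,95),(0,85,82),(0,85,24)])).round(1).tolist())
    im=cv2.imread("pics/w12.png")
    for P in ([(-8,70,95),(8,70,95),(8,-70,95),(-8,-70,95)],[(8,70,95),(8,70,0),(8,-70,0),(8,-70,95)]):
        cv2.polylines(im,[proj(c,gp(v,P)).round().astype(int)],True,(255,0,255),1)
    cv2.imwrite("pics/e12o.png",cv2.resize(im[0:200,260:460],None,fx=3,fy=3,interpolation=0))
E
python3 fitg.py
```

```text
[ 642.5 -254.3   51.7] [-0.96 30.66  0.49]
[[0.2, 0.2], [0.6, -1.1], [-0.6, -0.7], [0.6, 0.8], [-0.4, 0.4], [-0.4, 0.2]]
52 [ 6.41621e+02 -2.54756e+02 -1.30000e-02] 2.6967548206470724
55 [ 6.41447e+02 -2.55132e+02 -1.40000e-02] 3.969364558612922
58 [ 6.41293e+02 -2.55675e+02 -1.30000e-02] 6.5146480853720075
[[403.6, 183.2], [453.6, 183.2], [454.3, 177.9], [397.7, 178.7], [394.7, 170.9]]
```

View pics/e12o.png

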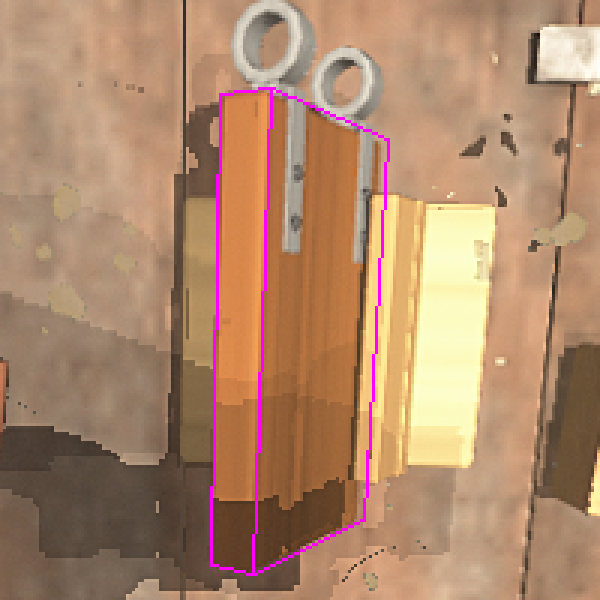

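```bash
python3 - <<'E'
from fitg import *
v=np.array([642.1,-254.5,52.5,np.radians(-.85),np.radians(30.3),0]); np.save("gate.npy",v)
Rt=G(v)*Ro.from_rotvec([np.pi,0,0])
print(gp(v,[(0,0,150)]),gp(v,[(0,0,74)]))
delta(gp(v,[(0,0,150)])[0],Rt)
E
```

```text
[[ 566.42918424 -253.37731849  182.00933259]] [[ 604.76906422 -253.94614379  116.39127074]]
t 15.58 tcp [ 580.4 -324.6  279.9] rv [-3.14e+00 -7.00e-03  2.00e-03] gap 50.6 F [-0.2 -0.4 -0.4]
SHIFT cm [-1.35 -7.11  9.8 ] TURN deg [-0.4  30.39  1.07]
```

Call:
apply_moves(targets=[-1.35, -7.1, 0, 0, 15, 0.5, 0, -1.35, -7.1, 5, 0, 30.4, 1, 0, -1.35, -7.1, 9.8, 0, 30.4, 1, 0, -1.35, -7.1, 9.8, 0, 30.4, 1, 0, -1.35, -7.1, 9.8, 0, 30.4, 1, 0, -1.35, -7.1, 9.8, 0, 30.4, 1, 0, -1.35, -7.1, 9.8, 0, 30.4, 1, 0])

```text
time_s: 16.17
tcp_pos: [562.6, -257.1, 182.1]
orientation: [-3.033, 0.031, -0.817]
ft_force: [0.3, -0.6, 0.7]
finger_gap: 46.1
```

```bash
python3 - <<'E'
from fitg import *
v=np.load("gate.npy")
im,c=snap("wrist","w13")
for P in ([(-8,70,95),(8,70,95),(8,-70,95),(-8,-70,95)],[(8,70,95),(8,70,0),(8,-70,0),(8,-70,95)]):
    cv2.polylines(im,[proj(c,gp(v,P)).round().astype(int)],True,(255,0,255),1)
cv2.imwrite("pics/w13o.png",im)
Rt=G(v)*Ro.from_rotvec([np.pi,0,0])
delta(gp(v,[(0,0,74)])[0],Rt)
E
```

```text
t 16.22 tcp [ 565.4 -257.5  184.1] rv [ 3.031 -0.028  0.822] gap 46.1 F [0.1 0.  0.6]
SHIFT cm [-0.03 -0.4   7.83] TURN deg [-0.09 -0.05 -0.24]
```

View pics/w13o.png

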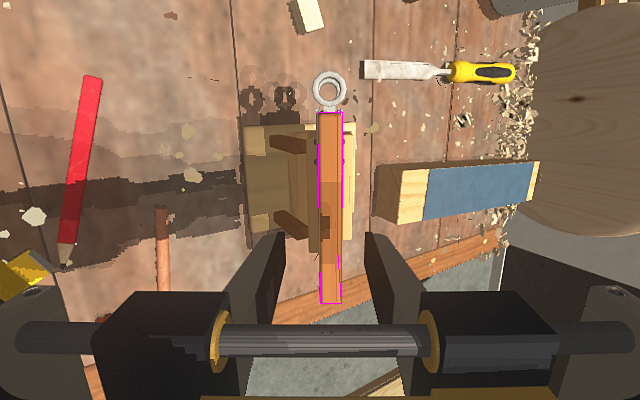

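Call:
apply_moves(targets=[0, -0.1, 2, 0, 0, 0, 0, 0, -0.1, 5, 0, 0, 0, 0, 0, -0.1, 7.6, 0, 0, 0, 0, 0, -0.1, 7.6, 0, 0, 0, 0, 0, -0.1, 7.6, 0, 0, 0, -0.5, 0, -0.1, 7.6, 0, 0, 0, -1, 0, -0.1, 7.6, 0, 0, 0, -1, 0, -0.1, 7.6, 0, 0, 0, -1, 0, -0.1, 7.6, 0, 0, 0, -1])

```text
time_s: 16.97
tcp_pos: [604.5, -256.5, 118.7]
orientation: [3.03, -0.027, 0.825]
ft_force: [-0.6, -0.3, 5.0]
finger_gap: 15.8
```

```bash
python3 - <<'E'
from fitg import *
v=np.load("gate.npy")
im,c=snap("wrist","w14")
Rt=G(v)*Ro.from_rotvec([np.pi,0,0])
delta(gp(v,[(0,0,74)])[0],Rt)
E
```

```text
t 17.02 tcp [ 604.5 -256.5  118.7] rv [ 3.03  -0.027  0.825] gap 15.7 F [-4.7  0.9  6.2]
SHIFT cm [-0.1  -0.26  0.21] TURN deg [-0.11 -0.16 -0.2 ]
```

View pics/w14.png

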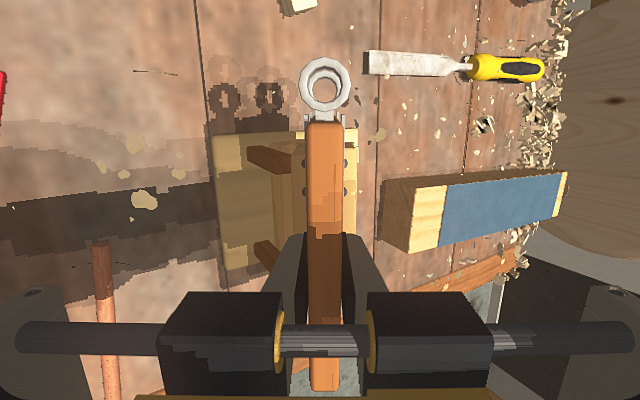

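Call:
apply_moves(targets=[0, 0, -1, 0, 0, 0, -1, 0, 0, -3, 0, 0, 0, -1, 0, 0, -5, 0, 0, 0, -1, 0, 0, -7, 0, 0, 0, -1, 0, 0, -9, 0, 0, 0, -1, 0, 0, -10, 0, 0, 0, -1, 0, 0, -10, 0, 0, 0, -1])

```text
time_s: 17.6
tcp_pos: [553.3, -256.5, 205.7]
orientation: [3.028, -0.028, 0.825]
ft_force: [0.3, 0.4, -2.0]
finger_gap: 15.6
```

```bash
python3 - <<'E'
from fitg import *
from fit1 import W
q=np.load("car2.npy"); print(q)
t=W(q,(-205,0,0))[0]
delta([t[0],t[1],230],down(q[2]));print(t)
E
```

```text
[ 6.12734074e+02  2.16031194e+02 -1.51622639e-01  2.04292338e-02]
t 17.6 tcp [ 553.3 -256.5  205.7] rv [ 3.028 -0.028  0.825] gap 15.6 F [ 0.3  0.4 -2. ]
SHIFT cm [-11.93 -50.09  -9.73] TURN deg [ -2.15 -30.44   7.46]
[410.08597932 246.99487675   0.        ]
```

Call:
apply_moves(targets=[-11.9, -50.1, -9.7, -2.15, -30.4, 7.5, -1, -11.9, -50.1, -9.7, -2.15, -30.4, 7.5, -1, -11.9, -50.1, -9.7, -2.15, -30.4, 7.5, -1, -11.9, -50.1, -9.7, -2.15, -30.4, 7.5, -1, -11.9, -50.1, -9.7, -2.15, -30.4, 7.5, -1, -11.9, -50.1, -9.7, -2.15, -30.4, 7.5, -1, -11.9, -50.1, -9.7, -2.15, -30.4, 7.5, -1, -11.9, -50.1, -9.7, -2.15, -30.4, 7.5, -1, -11.9, -50.1, -9.7, -2.15, -30.4, 7.5, -1, -11.9, -50.1, -9.7, -2.15, -30.4, 7.5, -1, -11.9, -50.1, -9.7, -2.15, -30.4, 7.5, -1, -11.9, -50.1, -9.7, -2.15, -30.4, 7.5, -1, -11.9, -50.1, -9.7, -2.15, -30.4, 7.5, -1, -11.9, -50.1, -9.7, -2.15, -30.4, 7.5, -1, -11.9, -50.1, -9.7, -2.15, -30.4, 7.5, -1, -11.9, -50.1, -9.7, -2.15, -30.4, 7.5, -1, -11.9, -50.1, -9.7, -2.15, -30.4, 7.5, -1, -11.9, -50.1, -9.7, -2.15, -30.4, 7.5, -1])

```text
time_s: 19.1
tcp_pos: [411.0, 246.0, 228.9]
orientation: [-3.131, 0.241, 0.003]
ft_force: [-0.6, 0.6, -3.4]
finger_gap: 16.1
```

```bash
python3 - <<'E'
from fitg import *
from fit1 import W
q=np.load("car2.npy")
im,c=snap("wrist","w15"); p,R,s=st(); print(p,R.as_rotvec())
t=W(q,(-205,0,0))[0]
delta([t[0],t[1],123],down(q[2]))
E
```

```text
[410.96645074 246.15468732 229.02230954] [-3.13049352e+00  2.41071744e-01  2.20032637e-03]
t 19.15 tcp [411.  246.2 229. ] rv [-3.13e+00  2.41e-01  2.00e-03] gap 15.8 F [-0.  -0.1 -2.3]
SHIFT cm [-0.08 -0.05 10.6 ] TURN deg [-0.1   0.09 -0.12]
```

View pics/w15.png

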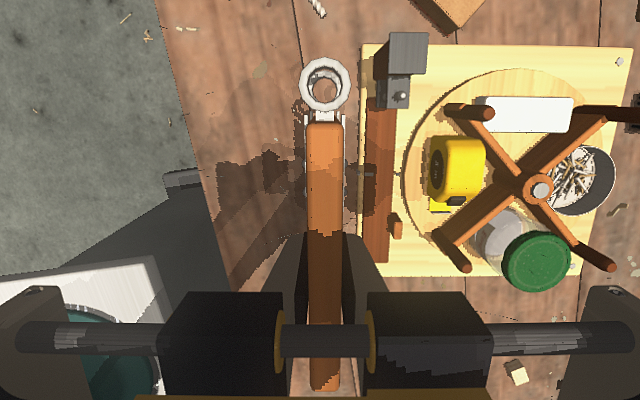

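Call:
apply_moves(targets=[0, 0, 3, 0, 0, 0, -1, 0, 0, 6, 0, 0, 0, -1, 0, 0, 9, 0, 0, 0, -1, 0, 0, 10.6, 0, 0, 0, -1, 0, 0, 10.6, 0, 0, 0, -1, 0, 0, 10.6, 0, 0, 0, -1])

```text
time_s: 19.65
tcp_pos: [410.3, 247.3, 123.0]
orientation: [-3.131, 0.239, 0.004]
ft_force: [-0.0, 0.3, -1.5]
finger_gap: 16.2
```

```bash
python3 - <<'E'
from h import *
im,c=snap("wrist","w16"); print(st()[0],st()[1].as_rotvec(),st()[2]['ft_force'])
cv2.imwrite("pics/e16.png",cv2.resize(im[0:140,270:470],None,fx=4,fy=4,interpolation=0))
cv2.imwrite("pics/e15.png",cv2.resize(cv2.imread("pics/w15.png")[30:180,290:430],None,fx=4,fy=4,interpolation=0))
E
```

```text
[410.9881224  247.952155   124.04489768] [-3.12937079e+00  2.38226135e-01  7.64385010e-04] [ 0.75133541 -0.51282216 -1.0978445 ]
```

View pics/w16.png

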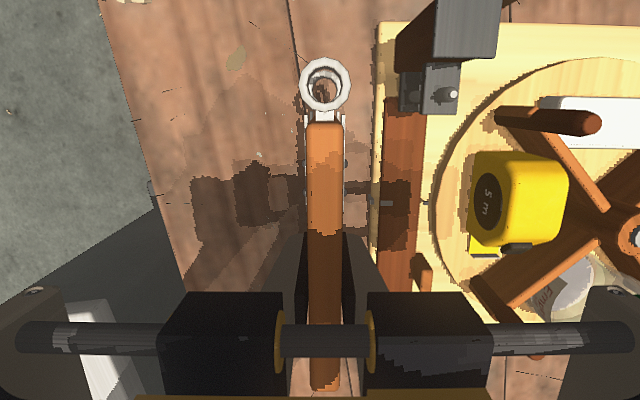

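View pics/e16.png

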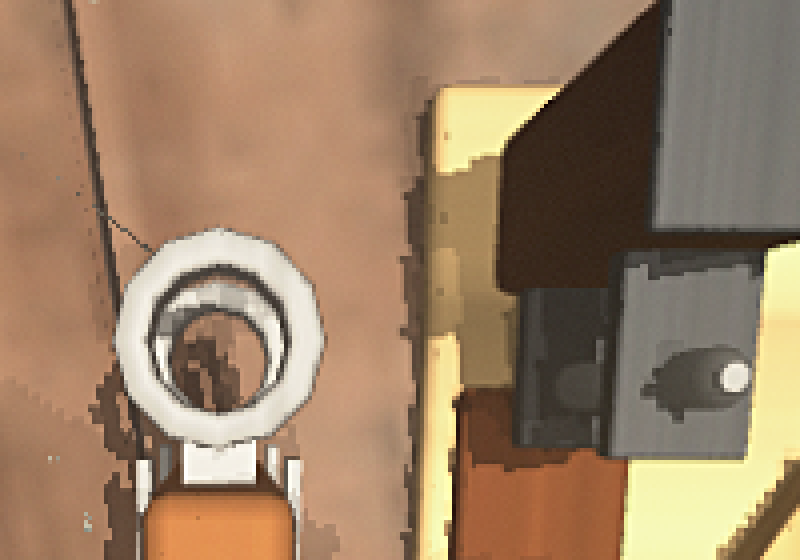

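View pics/e15.png

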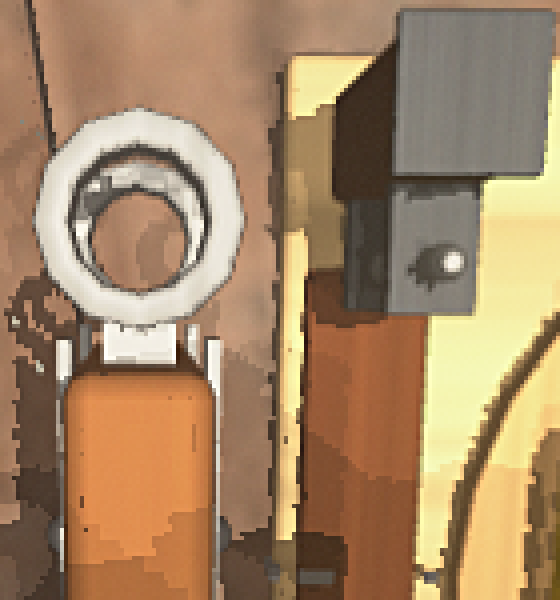

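```bash
cat > rel.py <<'E'
from fitg import *
from fit1 import W
q=np.load("car2.npy")
F16=lambda a,b:(270+a/4-.38,b/4-.38); F15=lambda a,b:(290+a/4-.38,30+b/4-.38)
data={"w16":(F16,(735,377),(219.5,336),(116,323),[(653,230),(457,392),(628,430),(610,455),(748,458)]),"w15":(F15,(452,262),(139,217),(34,243),[(395,176),(544,176),(388,312),(475,313)])}
for n,(F,pin,kn,dx,_) in data.items():
    z=np.load(f"pics/{n}.npz"); p=z['p'];R=Ro.from_rotvec(z['rv']); c=wcam(p,R)
    P=ray(c,[F(*pin)],107)[0]
    Q=Ro.from_euler('z',-q[2]).apply(P-[q[0],q[1],0])
    print(n,"pin world",P.round(1),"base",Q.round(1))
    for gz in (74,76,78):
        tz=-(82-gz)
        # intersect the ray with tool plane z=tz
        ci=wcam(np.zeros(3),Ro.identity())
        K=[ray(ci,[F(*kn)],tz)[0], ray(ci,[F(dx[0],kn[1])],tz)[0], ray(ci,[F(dx[1],kn[1])],tz)[0]]
        print("  knuckle tool",K[0].round(1),"dia",round(K[2][0]-K[1][0],1),"world",(R.apply(K[0])+p).round(1))
E
python3 rel.py
```

```text
w16 pin world [487.3 320.7 107. ] base [-139.8   84.5  107. ]
  knuckle tool [  0.1 -87.7  -8. ] dia 22.1 world [423.7 333.9 131.2]
  knuckle tool [  0.1 -87.8  -6. ] dia 22.4 world [423.7 334.  129.2]
  knuckle tool [  0.1 -87.9  -4. ] dia 22.7 world [423.7 334.1 127.2]
w15 pin world [487.  320.7 107. ] base [-140.1   84.4  107. ]
  knuckle tool [  0.  -87.6  -8. ] dia 22.3 world [424.5 332.5 237. ]
  knuckle tool [  0.  -87.7  -6. ] dia 22.6 world [424.5 332.6 235. ]
  knuckle tool [  0.  -87.8  -4. ] dia 22.9 world [424.5 332.7 233. ]
```

```bash
python3 - <<'E'
from h import *
q=np.load("car2.npy")
delta([473.9,233.9,124],down(q[2]))
E
```

```text
t 19.7 tcp [411. 248. 124.] rv [-3.129e+00  2.380e-01  1.000e-03] gap 15.9 F [ 0.8 -0.5 -1.1]
SHIFT cm [ 6.43  0.44 -0.  ] TURN deg [-0.18  0.04 -0.02]
```

Call:
apply_moves(targets=[0.5, 0.4, 0, 0, 0, 0, -1, 1.5, 0.4, 0, 0, 0, 0, -1, 3, 0.4, 0, 0, 0, 0, -1, 4.5, 0.4, 0, 0, 0, 0, -1, 5.6, 0.4, 0, 0, 0, 0, -1, 6.4, 0.4, 0, 0, 0, 0, -1, 6.4, 0.4, 0, 0, 0, 0, -1, 6.4, 0.4, 0, 0, 0, 0, -1])

```text
time_s: 20.37
tcp_pos: [473.0, 234.4, 123.4]
orientation: [-3.13, 0.237, 0.002]
ft_force: [-0.4, 0.1, -2.4]
finger_gap: 15.7
```

```bash
python3 - <<'E'
from h import *
q=np.load("car2.npy")
im,c=snap("wrist","w17")
delta([473.9,233.9,124],down(q[2]))
cv2.imwrite("pics/e17.png",cv2.resize(im[20:170,240:440],None,fx=4,fy=4,interpolation=0))
E
```

```text
t 20.42 tcp [472.4 234.6 123.3] rv [-3.13e+00  2.36e-01  3.00e-03] gap 16.1 F [ 0.3  1.  -1.7]
SHIFT cm [ 0.16  0.04 -0.07] TURN deg [-0.13  0.11  0.06]
```

View pics/e17.png

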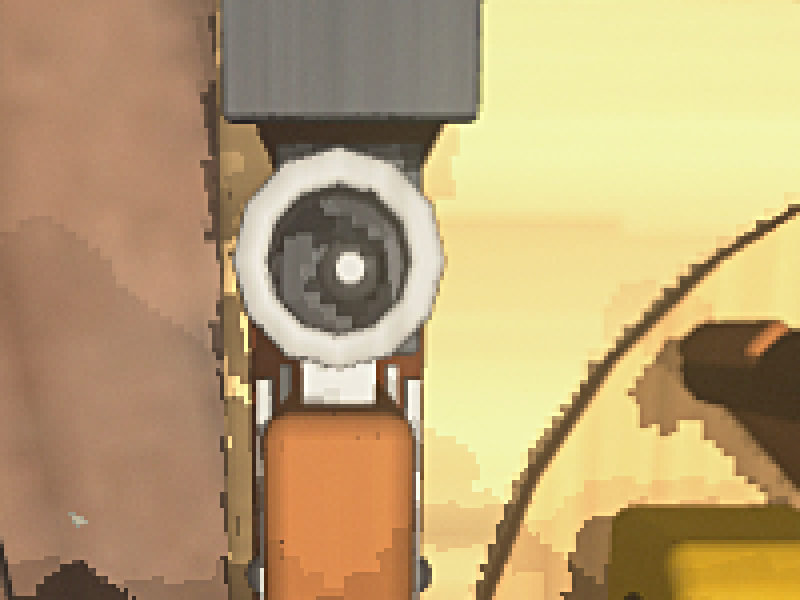

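Call:
apply_moves(targets=[0.13, 0, 0, 0, 0, 0, -1, 0.13, 0, 0.5, 0, 0, 0, -1, 0.13, 0, 1, 0, 0, 0, -1, 0.13, 0, 1.5, 0, 0, 0, -1, 0.13, 0, 2, 0, 0, 0, -1, 0.13, 0, 2.3, 0, 0, 0, -1, 0.13, 0, 2.3, 0, 0, 0, -1])

```text
time_s: 21.0
tcp_pos: [473.5, 234.2, 99.3]
orientation: [-3.131, 0.236, 0.004]
ft_force: [-0.4, 0.7, -1.2]
finger_gap: 15.6
```

```bash
python3 - <<'E'
from h import *
q=np.load("car2.npy")
im,c=snap("wrist","w18")
delta([473.9,233.9,97],down(q[2]))
cv2.imwrite("pics/e18.png",cv2.resize(im[20:170,240:440],None,fx=4,fy=4,interpolation=0))
im,c=snap("side","s18")
cv2.imwrite("pics/s18c.png",cv2.resize(im[190:310,250:400],None,fx=5,fy=5,interpolation=0))
E
```

```text
t 21.05 tcp [473.8 234.3  99.7] rv [-3.131e+00  2.360e-01  3.000e-03] gap 15.5 F [ 0.3  0.6 -1.2]
SHIFT cm [0.02 0.04 0.27] TURN deg [-0.11  0.13  0.06]
```

View pics/e18.png

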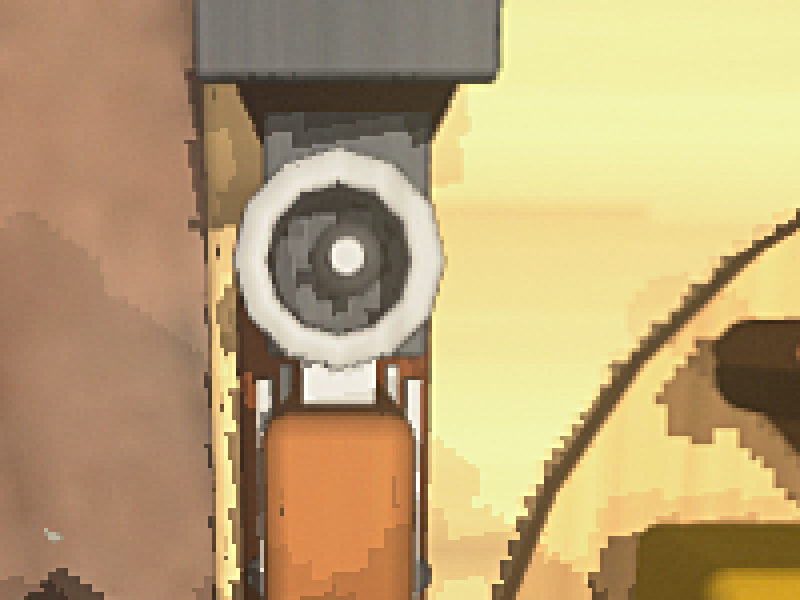

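View pics/s18c.png

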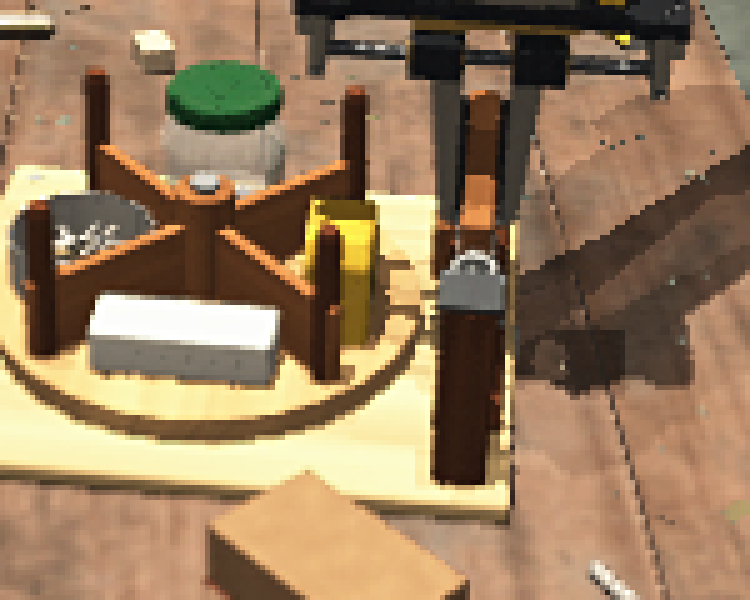

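Call:
apply_moves(targets=[0.03, 0, 0.1, 0, 0, 0, -1, 0.05, 0, 0.2, 0, 0, 0, -1, 0.05, 0, 0.25, 0, 0, 0, -1, 0.05, 0, 0.25, 0, 0, 0, -1])

```text
time_s: 21.43
tcp_pos: [474.7, 234.3, 97.8]
orientation: [-3.13, 0.236, 0.002]
ft_force: [0.2, -0.6, -1.0]
finger_gap: 16.0
```

Call:
apply_moves(targets=[0, 0, 0.1, 0, 0, 0, -1, 0, 0, 0.15, 0, 0, 0, -1, 0, 0, 0.2, 0, 0, 0, -1, 0, 0, 0.2, 0, 0, 0, -1])

```text
time_s: 21.77
tcp_pos: [474.6, 234.3, 95.7]
orientation: [-3.13, 0.236, 0.002]
ft_force: [0.2, -0.4, -2.1]
finger_gap: 15.6
```

Call:
apply_moves(targets=[0, 0, 0.1, 0, 0, 0, -1, 0, 0, 0.15, 0, 0, 0, -1, 0, 0, 0.2, 0, 0, 0, -1, 0, 0, 0.2, 0, 0, 0, -1])

```text
time_s: 22.1
tcp_pos: [474.6, 234.4, 93.7]
orientation: [-3.13, 0.236, 0.002]
ft_force: [-1.0, -0.4, -1.7]
finger_gap: 15.4
```

```bash
python3 - <<'E'
from h import *
print(st()[0],st()[2]['ft_force'])
im,c=snap("wrist","w19")
cv2.imwrite("pics/e19.png",cv2.resize(im[20:170,240:440],None,fx=4,fy=4,interpolation=0))
im,c=snap("side","s19")
cv2.imwrite("pics/s19c.png",cv2.resize(im[190:310,250:400],None,fx=5,fy=5,interpolation=0))
E
```

```text
[474.56580053 234.35884122  93.65543134] [-1.04096857 -0.37210144 -1.74966894]
```

View pics/e19.png

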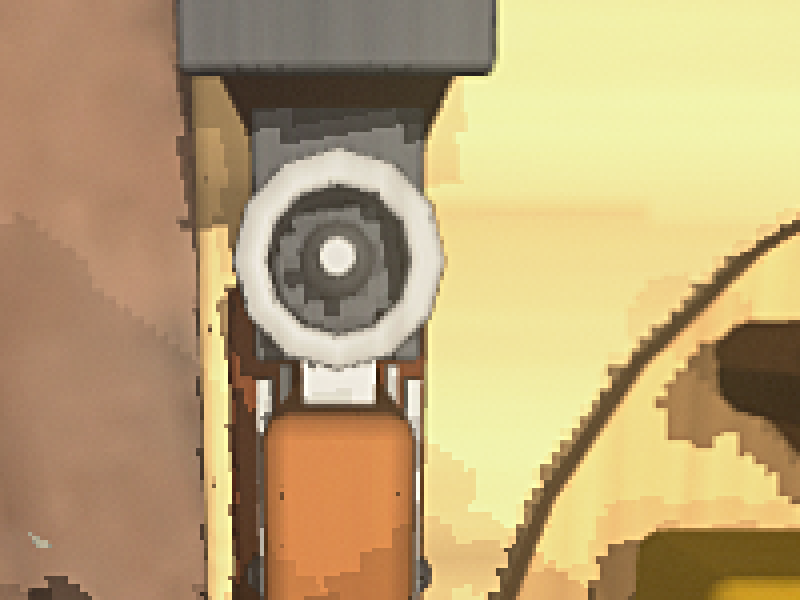

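Call:
apply_moves(targets=[0, 0, 0.1, 0, 0, 0, -1, 0, 0, 0.2, 0, 0, 0, -1, 0, 0, 0.2, 0, 0, 0, -1])

```text
time_s: 22.45
tcp_pos: [474.8, 234.5, 93.0]
orientation: [-3.131, 0.237, 0.001]
ft_force: [-3.1, -1.7, 10.2]
finger_gap: 15.8
```

Call:
apply_moves(targets=[0, 0, -0.1, 0, 0, 0, -0.6, 0, 0, -0.1, 0, 0, 0, -0.3, 0, 0, -0.1, 0, 0, 0, -0.3, 0, 0, -0.1, 0, 0, 0, -0.3, 0, 0, -1.5, 0, 0, 0, -0.3, 0, 0, -4, 0, 0, 0, -0.3, 0, 0, -7, 0, 0, 0, -0.3, 0, 0, -11, 0, 0, 0, -0.3, 0, 0, -15, 0, 0, 0, -0.3, 0, 0, -19, 0, 0, 0, -0.3, 0, 4, -19, 0, 0, 0, -0.3, 0, 8, -19, 0, 0, 0, -0.3, 0, 8, -19, 0, 0, 0, -0.3, 0, 8, -19, 0, 0, 0, -0.3])

```text
time_s: 23.62
tcp_pos: [463.0, 152.4, 281.7]
orientation: [-3.131, 0.244, 0.001]
ft_force: [-1.1, 0.5, 0.4]
finger_gap: 32.2
```

```bash
python3 - <<'E'
from h import *
from fit1 import W
q=np.load("car2.npy")
p,R,s=st(); print(s['time_s'],p,s['ft_force'])
im,c=snap("wrist","w20")
for P in ([(-148,70,115),(-132,70,115),(-132,-70,115),(-148,-70,115)],):
    cv2.polylines(im,[proj(c,W(q,P)).round().astype(int)],True,(255,0,255),1)
for P in ((-140,85,102),(-140,85,107)): cv2.circle(im,tuple(int(v) for v in proj(c,W(q,P))[0].round()),2,(0,255,0),-1)
cv2.imwrite("pics/e20.png",cv2.resize(im[0:220,210:480],None,fx=2.7,fy=2.7,interpolation=0))
im,c=snap("side","s20")
for P in ((-148,-70,115),(-132,-70,115),(-132,70,115),(-148,70,115)): cv2.circle(im,tuple(int(v) for v in proj(c,W(q,P))[0].round()),0,(255,0,255),-1)
cv2.imwrite("pics/s20c.png",cv2.resize(im[190:310,250:400],None,fx=5,fy=5,interpolation=0))
E
```

```text
23.6167 [462.95109522 152.43064081 281.682936  ] [-1.0817645   0.53393363  0.4391609 ]
```

View pics/e20.png

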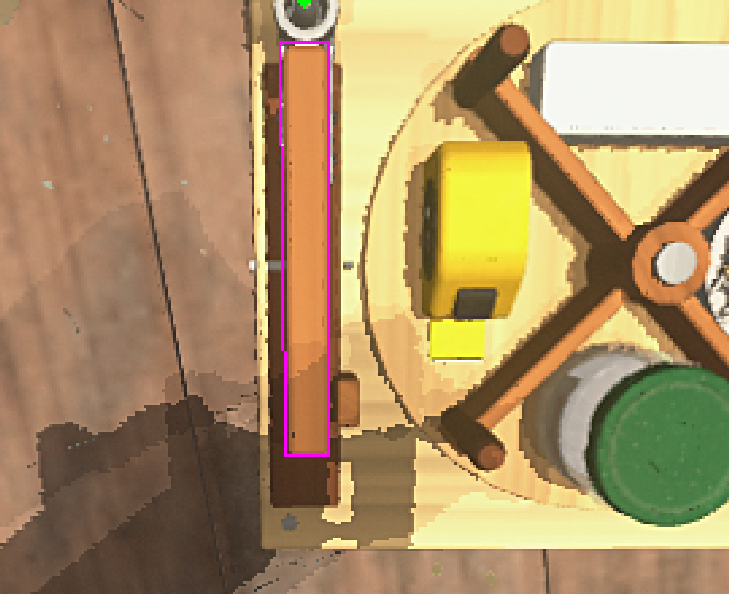

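View pics/s20c.png

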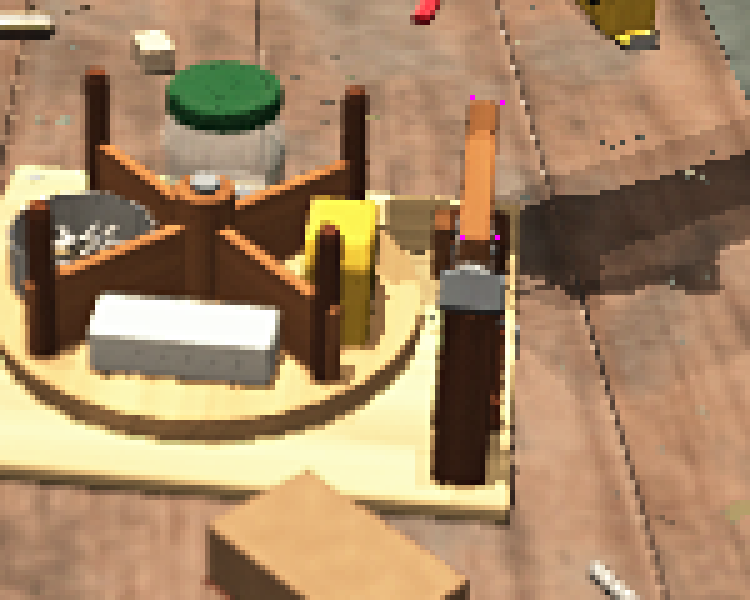

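```bash
python3 - <<'E'
from h import *
c=cam_of("w20"); q=np.load("car2.npy"); E=lambda a,b:(210+a/2.7-.4,b/2.7-.4)
P=ray(c,[E(441,142),E(530,142),E(425,318),E(515,318)],88); Q=Ro.from_euler('z',-q[2]).apply(P-[q[0],q[1],0]); print(Q.round(1),Q.mean(0))
print(order.sign_off())
E
```

```text
[[-89.9  42.2  88. ]
 [-56.9  42.3  88. ]
 [-93.8 -21.4  88. ]
 [-58.7 -21.4  88. ]] [-74.81901507  10.42788203  88.        ]
the job is handed in; nothing more can be done
None
```

The job is handed in at about 24 s of the 72 s allowed. Sign-off gives no verdict, but none of my checks failed.

- **Carousel:** I gripped the peg between the empty bay and the white block, turned the table about 164° counter-clockwise, and let go. The fit afterwards put the bay middle about 1.4 mm off the index line, against the 11 mm allowed.
- **Tape measure:** I took the leftmost one and stood it on the bay floor. The last wrist picture shows it upright. It puts the body centre at base (−75, +10) mm, so the origin is about 5 mm from the bay middle. That assumes the hook points to the tape's −y.
- **Gate:** I drew it out along the rack's slope, stood it upright, brought it in from the front and lowered it over the pins. It touched down with about 10 N upward force, and then I let go.
- **Gate check:** The upper pin sat centred in its knuckle just before touchdown. In the last wrist picture the gate's outline is within about 1 px of the closed position. The side picture was 1 px off, the same bias that camera showed earlier. The lower knuckle was not seen directly.
- **Bystanders:** I did not touch any of them. I did not remeasure them at the end.

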